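Open the charging dock and load its cells

ROBOT

A 6-joint arm with a two-finger parallel gripper is mounted at the origin on a cart in front of the work surface, level with it; the furniture and walls round the work are solid. World frame = base frame: x ahead of the robot, y to its left, z up, the work surface at z = 0. Lengths are in mm, angles in rad, forces in N, time in s.
With the tool pointing down it reaches from about 400 to 925 mm from the base axis. Payload 12.5 kg.
Tool frame: the origin (TCP) lies at the very end of the fingers, on their centre line; the grasp point (between the pads) lies 19 mm behind it; z points along the fingers, x is the direction in which the jaws open and shut, and the axes are right-handed (so a half turn about z gives the same grasp; the last joint's range is limited). The gripper opens to 95 mm and grips with 3 to 60 N. Pads are 20 mm wide; open, the fingers measure 119 mm over their backs; the gripper's body (75 mm by 180 mm) begins 59 mm behind the grasp point.
Start: joints at [1.161, 0.491, 1.559, -0, 1.092, -0.106], TCP at [186.952, 596.405, 188.261] pointing down, gripper open.
Joint ranges: [-3.1, 3.1], [-0.84, 2.19], [0.05, 2.79], [-1.13, 4.28], [0.06, 2.93], [-2.69, 2.69]. Speed limits (rad/s): [2.22, 2.22, 2.79, 3.14, 3.14, 3.14].

INTERFACE

Orientations are given as [roll, pitch, yaw] about the fixed x, y, z axes, in that order (R = Rz(yaw) Ry(pitch) Rx(roll)).
In Python, from cell import state, viewer, ticket, look_for, regions_of gives the robot as it stands.
- The arm moves only by the shell command python3 -m inch 'ROWS'. ROWS is JSON, a list of rows, each a list of 7 numbers: the turn, a rotation vector about the world's x, y, z in degrees, then the shift along the world's x, y, z in mm, then the opening, from -1 (shut) to 1 (fully open). In form: [[rx, ry, rz, tx, ty, tz, hand], ...]. A call has 1 to 10 rows; each row shifts and turns the commanded pose from where the row before left it; what a row does not reach is not made up. A row lasts 1/10 s, in which the tool goes at most 50 mm and 8.59 degrees, less where a joint would pass 70% of its speed; a pose out of reach is approached as far as the arm can. A call with a gripper value outside its range is refused whole. The fingers move at their own pace and stop on an object; the grip force is fixed at half the most. Time passes only in rows, so rows that do not move let the fingers close. It gives the time, the measured TCP pose, the force and the opening at its end, in the units of the state.
- state(): the state, without advancing time (a new reading comes with each control period).
- viewer.read_camera(name): name is "side" or "top" or "wrist"; returns a dict with "color" (400x640x3 uint8, red, green, blue), "depth" (400x640 float32, mm along the optical axis (not along the pixel's ray), 0 where there is no reading), "fx", "fy", "cx", "cy" (pixels), "position" and "orientation" of the camera in the world. Camera axes: x right, y down, z forward; pixel columns grow to the right and rows downward; lengths in mm; the calibration is good to about 2 mm. A picture is of the moment at which its call begins.
- ticket.job_done(): hands the job in, once; it reports no verdict.
Trained networks look in the newest picture that a camera, given by its name, has taken for a name from the list of things; names that differ only in an ending like _2 or _b are one class to them, and where a whole thing is asked for, a point or a joint stands for the part that bears it (a point fixed in the world has none). Each returns a list of dicts, best first, with "score" (0 to 1); they miss things now and then, are a little off and sometimes report something else, mostly with a low value. They report only what shows in the picture. A call takes as long as a camera call.
- look_for(name, camera): "box" ([left, top, right, bottom] as shares, 0 to 1, of the picture: columns of its width, rows of its height, round what is visible of it).
- regions_of(name, camera): "pixels" (400x640 bool, what is visible of it) and "box" ([left, top, right, bottom] as shares, 0 to 1, of the picture: columns of its width, rows of its height, round what is visible of it).
The state is a dict: "t": time; "joints": joint angles; "qvel": joint speeds; "tau": joint torques, N m; "eef_pos": TCP position; "tcp_rot": TCP orientation; "ft_force": force on the tool from outside, world axes, zero at the start; "moment": the same for the moment, N m; "opening": opening from 0.0 (shut) to 1.0 (fully open).
Only numpy, scipy, OpenCV 4.12 (cv2) and the standard library are available. Lean on these libraries where they do the work, as an engineer would, in place of code of your own. Each camera call takes 0.05 s, during which the arm holds its last target. There are 200 camera calls.

TASK

Get the rechargeable cells charging: undo the dock's thumb screw fully (it has a left-hand thread, so it loosens clockwise), lift the cover off by its handle and leave it hanging by that handle on the two-pronged hook. Then put every cell from the wooden board into a bay of the dock, flat end first against the sprung shoe, button end tipped down to sit level against the fixed contact; do not disturb the vials and the timer.

Things in the scene. Friction and masses are not known exactly. Their poses are not given: they have to be found in the camera images.
- dock: Grey charging dock fixed on the bench, base 142 (x) x 190 (y) mm, base top 8 mm up. Origin under the base; x points from springs to contacts. Three bays along x, axes at y = +58, 0, -58 mm, 30 mm up. Cells lie on vee saddles (x = -45 to -35 and +28 to +38 mm, 25 mm high); between them fingers can reach the base. Shoe at rest and contact are 92 mm apart; a cell being tipped takes 102 mm.
- contact_1 (a point): Point on the fixed contact face of the bay at dock y = +58 mm, on the bay axis (30 mm above the bench), where the button of a seated cell touches. Axes as the dock's. Contact at dock x = +46 mm, on a wall 38 mm high, 8 mm thick; beside it at y = +-88 mm two cover posts 50 mm high.
- contact_2 (a point): Point on the fixed contact face of the bay at dock y = 0 mm, on the bay axis (30 mm above the bench), where the button of a seated cell touches. Axes as the dock's. Contact at dock x = +46 mm, on a wall 38 mm high, 8 mm thick; beside it at y = +-88 mm two cover posts 50 mm high.
- contact_3 (a point): Point on the fixed contact face of the bay at dock y = -58 mm, on the bay axis (30 mm above the bench), where the button of a seated cell touches. Axes as the dock's. Contact at dock x = +46 mm, on a wall 38 mm high, 8 mm thick; beside it at y = +-88 mm two cover posts 50 mm high.
- screw (a joint): Thumb screw at dock x = +46, y = -128 mm, axis vertical. Left-hand thread: clockwise from above loosens. Rad, grows clockwise: 0 tight, 3.0 = stop, fully undone. Rises 2 mm per rad, stays where left (friction 0.12 N m). Its steel keeper, 6 mm thick, reaches 49 mm from the axis; tight, it points in dock +y over the cover's edge; beyond 1.5 rad it is clear of the cover.
- screw_grip (a point): Centre of the thumb screw's grip, 90 mm above the bench when tight: a black upright bar 12 mm thick, 40 mm long and 28 mm high (from 16 mm below this point to 12 mm above it). The point turns with the screw: bar length along its y, thickness along its x, z up.
- cover: White cover plate of the dock, 140 (x) x 186 (y) x 5 mm with 6 mm ribs below, 0.25 kg, with a steel bail handle. Origin at the centre of the plate's underside; it lies on the dock 50 mm above the bench, above dock x = -10 mm, its axes along the dock's.
- bail (a point): Middle of the straight top bar of the cover's bail handle, 65 mm above the plate's underside (bar centre). Round steel bar 10 mm thick, straight for 84 mm along the cover's y; legs at y = +-50 mm. Axes as the cover's.
- stand: Steel hook stand fixed on the bench. Origin under its 16 mm thick post, 170 mm high; base plate 150 x 120 x 8 mm. Two 8 mm thick prongs at y = +-28 mm leave the post at 130 mm height (axis) and point level along the stand's -x, towards the robot, 107 mm long, then turn up to tips 150 mm above the bench at x = -110 mm.
- hook (a point): Where the middle of the handle bar lies when hung: 92 mm in front of the post, 139 mm above the bench, axes as the stand's; 10 mm nearer the tips or 15 mm nearer the post is fine too, then the cover meets the post. The plate hangs level below the prongs, so the handle must come over the tips from the front, the plate passing under the prongs, then down.
- cell_1: Rechargeable cell, white, round, 32 mm in diameter, 100 mm long over all, 0.12 kg, lying on a flat 11 mm thick wooden board (one may be absent). Origin at its centre; x points along its axis to the button end (a steel button 12 mm in diameter, 4 mm proud); the other end is flat. A grey square collar, 33 x 33 x 7 mm, 20 to 27 mm from the origin towards the button, keeps it from rolling.
- cell_2: Rechargeable cell, white, round, 32 mm in diameter, 100 mm long over all, 0.12 kg, lying on a flat 11 mm thick wooden board (one may be absent). Origin at its centre; x points along its axis to the button end (a steel button 12 mm in diameter, 4 mm proud); the other end is flat. A grey square collar, 33 x 33 x 7 mm, 20 to 27 mm from the origin towards the button, keeps it from rolling.
- cell_3: Rechargeable cell, white, round, 32 mm in diameter, 100 mm long over all, 0.12 kg, lying on a flat 11 mm thick wooden board (one may be absent). Origin at its centre; x points along its axis to the button end (a steel button 12 mm in diameter, 4 mm proud); the other end is flat. A grey square collar, 33 x 33 x 7 mm, 20 to 27 mm from the origin towards the button, keeps it from rolling.
- tip_1 (a point): Middle of the button end of cell_1, 50 mm from the cell's origin along its x.
- tip_2 (a point): Middle of the button end of cell_2, 50 mm from the cell's origin along its x.
- tip_3 (a point): Middle of the button end of cell_3, 50 mm from the cell's origin along its x.
- vial_1: Bystander: capped glass vial 22 mm in diameter, 47 mm high; origin at its foot, z up.
- vial_3: Bystander: capped glass vial 22 mm in diameter, 47 mm high; origin at its foot, z up.
- timer: Bystander: small white bench timer 66 x 66 x 18 mm; origin under its centre.
- spring_1 (a point): Point on the bay axis where the face of the sprung steel shoe facing contact_1 stands at rest (dock x = -46 mm; does not move with the shoe). Flat shoe 26 wide, from 13 to 47 mm up; it can be pushed 18 mm along dock -x, taking 3 N at first and 0.5 N more per mm. The wall behind it (x = -77 to -71 mm) is 50 mm high.
- spring_2 (a point): Point on the bay axis where the face of the sprung steel shoe facing contact_2 stands at rest (dock x = -46 mm; does not move with the shoe). Flat shoe 26 wide, from 13 to 47 mm up; it can be pushed 18 mm along dock -x, taking 3 N at first and 0.5 N more per mm. The wall behind it (x = -77 to -71 mm) is 50 mm high.
- spring_3 (a point): Point on the bay axis where the face of the sprung steel shoe facing contact_3 stands at rest (dock x = -46 mm; does not move with the shoe). Flat shoe 26 wide, from 13 to 47 mm up; it can be pushed 18 mm along dock -x, taking 3 N at first and 0.5 N more per mm. The wall behind it (x = -77 to -71 mm) is 50 mm high.

How it is judged (in metres and radians):
On the way, in this order (a step that is already met when the one before it is completed fails the run):
1. the thumb screw is undone fully, to its stop or within half a radian of it (value of joint screw above 2.5 rad), for 0.2 s.
2. the cover hangs by its handle on both prongs of the hook, let go (x of bail in the frame of hook between -0.013 and 0.022 m and y of bail in the frame of hook between -0.02 and 0.02 m and z of bail in the frame of hook between -0.006 and 0.008 m and contact force between the fingers and cover below 0.1 N), for 0.3 s.
At the end, for the whole second after the job is handed in: Screw above 2.3 rad; cover at rest, bar on both prongs (8 mm in height, 20 mm sideways); every cell present in a bay, its button within 6 mm of the contact point, its axis within 0.07 rad of the dock's x, at rest; nothing held (all of step 2 and value of joint screw above 2.3 rad and ((distance between tip_1 and contact_1 below 0.006 m and angle between the x axis of cell_1 and the x axis of dock, either way round below 0.07 rad) or (distance between tip_1 and contact_2 below 0.006 m and angle between the x axis of cell_1 and the x axis of dock, either way round below 0.07 rad) or (distance between tip_1 and contact_3 below 0.006 m and angle between the x axis of cell_1 and the x axis of dock, either way round below 0.07 rad)) and ((distance between tip_2 and contact_1 below 0.006 m and angle between the x axis of cell_2 and the x axis of dock, either way round below 0.07 rad) or (distance between tip_2 and contact_2 below 0.006 m and angle between the x axis of cell_2 and the x axis of dock, either way round below 0.07 rad) or (distance between tip_2 and contact_3 below 0.006 m and angle between the x axis of cell_2 and the x axis of dock, either way round below 0.07 rad)) and ((distance between tip_3 and contact_1 below 0.006 m and angle between the x axis of cell_3 and the x axis of dock, either way round below 0.07 rad) or (distance between tip_3 and contact_2 below 0.006 m and angle between the x axis of cell_3 and the x axis of dock, either way round below 0.07 rad) or (distance between tip_3 and contact_3 below 0.006 m and angle between the x axis of cell_3 and the x axis of dock, either way round below 0.07 rad)) and linear speed of each of cell_1, cell_2, cell_3 below 0.02 m/s and linear speed of cover below 0.03 m/s); the robot touches nothing.
It fails at once if a bystander (vial or timer) is pushed more than 3 cm (distance of any of vial_1, vial_3, timer from where it was at the start of the episode above 0.03 m).
It fails at once if a vial is tipped over (angle between any of vial_1, vial_3's own z axis and vertical above 0.6 rad).
Of cell_1, cell_2, cell_3 only 2 to 3 are there at a start; the rules pass over those that are not, and their reading is None.
At some moment in a run one of cell_1, cell_2, cell_3 may be knocked a few centimetres aside while the robot is not near it.
It also fails if it takes over 200 s, if anything falls off the work surface, if the arm or the gripper's body presses on something with over 40 N, if the wrist force passes 120 N, or if a joint passes its speed limit or range.

## Working session

There is one attempt and no reset: what is moved stays moved. The work goes in short steps, Python scripts to look and compute and a shell command to move; the robot and the scene stay as the last step left them, time stands still between calls to the robot, and variables do not carry over. Pictures are saved under pics/ and viewed, on a budget of 14 in all, crops included, one or two more only if the job needs it, and the job is handed in when it is done.

```bash
mkdir -p pics; ls
cat > h.py <<'E'
import numpy as np,cv2
from cell import state,viewer,ticket,look_for,regions_of
from scipy.spatial.transform import Rotation as R
def cam(n):
    c=viewer.read_camera(n); o=np.array(c['orientation']); 
    c['R']=R.from_euler('xyz',o).as_matrix() if o.size==3 else o.reshape(3,3) if o.size==9 else None
    return c
def cloud(c):
    v,u=np.mgrid[:400,:640]; d=c['depth']
    p=np.dstack([(u-c['cx'])/c['fx']*d,(v-c['cy'])/c['fy']*d,d])
    return p@c['R'].T+np.array(c['position'])
def save(c,name): cv2.imwrite('pics/'+name,c['color'][:,:,::-1])
E
python3 - <<'E'
from h import *
print(state())
for n in ['top','side']:
    c=cam(n); save(c,n+'0.png'); print(n,c['position'],c['orientation'],c['fx'],c['cx'],c['cy'])
    P=cloud(c)
    for k in ['dock','screw','cover','bail','stand','cell_1','vial_1','timer']:
        for r in regions_of(k,n)[:4]:
            m=r['pixels']&(c['depth']>0); q=P[m]
            print(k,round(r['score'],2),m.sum(),np.round(np.array(r['box'])*[640,400,640,400]),np.median(q,0).round() if len(q) else '',np.percentile(q,2,axis=0).round() if len(q) else '',np.percentile(q,98,axis=0).round() if len(q) else '')
E
```

```text
pics
{'t': 0.0, 'joints': array([ 1.16136884e+00,  4.91555173e-01,  1.55942652e+00, -2.09989809e-05,
        1.09169413e+00, -1.05598415e-01]), 'qvel': array([-0.00094067, -0.00070843,  0.00017673, -0.00058059, -0.00055953,
       -0.00143619]), 'tau': array([ 2.44233788e-04, -6.12628126e+01, -2.58196628e+01,  6.92646252e-02,
        4.80137661e-02, -1.12395646e-04]), 'eef_pos': array([186.86361541, 596.13913439, 187.67238494]), 'tcp_rot': array([-3.14149701e+00,  1.07909011e-03,  1.26697700e+00]), 'ft_force': array([5.40866485e-01, 2.04832349e-04, 2.26413870e-02]), 'moment': array([-0.01111326, -0.00499694, -0.0046966 ]), 'opening': 0.9998676074040133}
top [ 365.41825001  -39.85420302 1312.82573505] [-2.98508832 -0.00451313 -1.55943448] 459.09370113802413 322.4035587435112 201.27178611297083
dock 0.68 284 [359. 192. 383. 212.] [ 570. -187.   62.] [ 544. -213.   -1.] [ 592. -144.  104.]
screw 0.45 171 [360. 194. 387. 207.] [ 572. -181.   75.] [ 564. -208.   59.] [ 582. -144.  105.]
cover 0.75 3360 [295. 198. 369. 251.] [501. -70.  54.] [ 434. -161.   49.] [572.  19. 118.]
bail 0.82 3
[... 1382 characters left out ...]
 -397.    8.] [ 451. -454.    4.] [ 592. -315.  151.]
stand 0.47 300 [343. 211. 367. 235.] [ 571. -195.   79.] [ 485. -324.   -1.] [715. -52. 139.]
stand 0.28 1683 [265. 215. 368. 264.] [ 522. -154.   21.] [ 429. -214.    2.] [582.  -6.  99.]
cell_1 0.66 304 [254. 180. 286. 197.] [545. 239.  31.] [503. 228.  10.] [596. 334.  43.]
cell_1 0.57 226 [271. 195. 302. 204.] [541. 141.  32.] [511. 123.  14.] [593. 160.  42.]
vial_1 0.55 55 [387. 237. 396. 246.] [ 654. -230.   24.] [ 649. -234.   14.] [ 664. -221.   33.]
timer 0.84 297 [222. 195. 254. 211.] [420. 215.  13.] [384. 187.  -2.] [467. 283.  17.]
timer 0.44 1820 [270. 212. 367. 261.] [ 502. -153.   21.] [ 429. -214.    2.] [585.  -3.  98.]
```

Run:
```python
import cv2
a=cv2.imread('pics/top0.png')[150:290,150:490]; b=cv2.imread('pics/side0.png')[150:350,200:480]
cv2.imwrite('pics/a0.png',cv2.resize(a,(800,330),interpolation=cv2.INTER_CUBIC)); cv2.imwrite('pics/b0.png',cv2.resize(b,(800,571),interpolation=cv2.INTER_CUBIC))
```

```text
(no output)
```

View pics/a0.png

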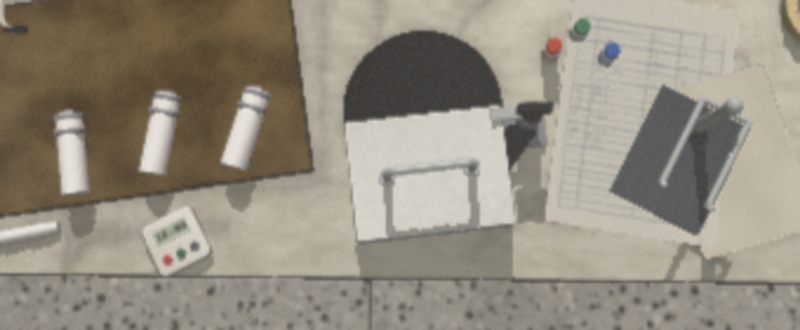

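View pics/b0.png

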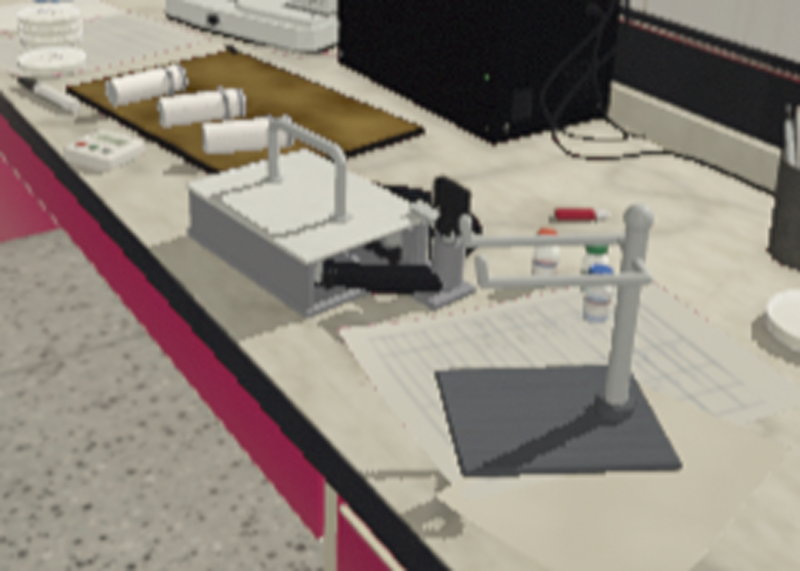

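```bash
cat > fit.py <<'E'
from h import *
def rect(q): 
    r=cv2.minAreaRect(q[:,:2].astype(np.float32)); return np.round(r[0],1),np.round(r[1],1),round(r[2],1)
def sel(P,lo,hi):
    q=P.reshape(-1,3); q=q[np.isfinite(q).all(1)]; return q[((q>lo)&(q<hi)).all(1)]
E
python3 - <<'E'
from fit import *
for n in ['top','side']:
    c=cam(n); P=cloud(c); P[c['depth']<=0]=np.nan
    print(n)
    for nm,lo,hi in [('plate',(400,-190,48),(620,60,62)),('bail',(400,-190,105),(620,60,130)),('screw',(520,-260,86),(640,-130,112)),('keeper',(540,-200,56),(600,-120,78)),('prongs',(400,-480,120),(650,-280,145)),('post',(400,-500,146),(650,-280,190)),('base',(400,-500,4),(650,-280,13)),('semi',(570,-200,-20),(720,60,300))]:
        q=sel(P,lo,hi)
        if len(q)>4: print(nm,len(q),np.median(q,0).round(1),q.min(0).round(),q.max(0).round(),*rect(q))
    if n=='top':
        for y0,x0 in [(-20,640),(-70,640),(-110,620),(-70,680)]:
            q=sel(P,(x0-10,y0-10,-50),(x0+10,y0+10,500)); print(x0,y0,np.median(q,0).round())
E
```

```text
top
plate 3198 [499.2 -70.3  54.2] [ 423. -189.   48.] [588.  30.  62.] [505.8 -87.9] [140.1 220.7] 7.3
bail 156 [503.3 -71.4 117.3] [ 494. -183.  105.] [574. -16. 126.] [ 519.5 -107. ] [ 36.6 183.5] 24.4
screw 79 [ 573.1 -190.8   99.3] [ 568. -209.   86.] [ 582. -171.  109.] [ 575.3 -189.7] [12.5 38.4] 2.5
keeper 125 [ 568.2 -155.7   61.5] [ 540. -198.   56.] [ 588. -122.   78.] [ 563.  -159.6] [41.  77.8] 8.2
prongs 313 [ 532.6 -381.6  132.4] [ 457. -425.  120.] [ 584. -319.  145.] [ 520.6 -373.1] [ 64.2 115.5] 62.2
post 70 [ 566.  -393.8  164. ] [ 456. -405.  146.] [ 578. -320.  172.] [ 523.3 -361.9] [ 61.2 125. ] 75.3
base 1802 [ 523.9 -373.9    7.3] [ 400. -498.    4.] [ 649. -280.   13.] [ 524.3 -389. ] [248.7 218. ] 0.2
semi 4283 [646.8 -67.9   1.5] [ 570. -200.  -10.] [720.  60. 109.] [645.  -69.9] [259.8 149.9] 90.0
640 -20 [640. -21.   3.]
640 -70 [641. -71.   3.]
620 -110 [ 621. -111.    4.]
680 -70 [680. -70.   2.]
side
plate 1720 [495.8 -88.9  54. ] [ 425. -189.   48.] [581.  23.  62.] [506.3 -87.1] [140.9 215.3] 6.8
bail 125 [503.4 -82.1 115.6] [ 494. -129.  105.] [515. -25. 120.] [503.2 -76.8] [ 10.1 105. ] 8.0
screw 107 [ 571.6 -198.3   96.2] [ 568. -215.   86.] [ 581. -173.  102.] [ 574.6 -194. ] [12.2 41.7] 0.2
keeper 99 [ 569.4 -177.3   62.6] [ 541. -200.   56.] [ 581. -125.   78.] [ 561.4 -162.4] [70.4 41.6] 76.8
prongs 635 [ 525.9 -386.1  132. ] [ 456. -430.  121.] [ 583. -324.  145.] [ 521.7 -377.8] [ 64.1 120.6] 63.0
post 135 [ 563.7 -404.   159.1] [ 456. -411.  146.] [ 576. -325.  171.] [ 522.3 -377.7] [ 59.3 120.8] 62.5
base 2612 [ 521.1 -387.5    7.6] [ 411. -466.    4.] [ 650. -288.   13.] [ 531.  -353.3] [216.6 171.9] 65.1
semi 978 [ 6.583e+02 -1.280e+02  3.000e-01] [ 570. -200.   -4.] [720.  60. 102.] [645.1 -70. ] [260.1 149.8] 89.9
```

```bash
python3 -m inch '[[0,0,-8,28,-33,6,1],[0,0,-8,28,-33,6,1],[0,0,-8,28,-33,6,1],[0,0,-8,28,-33,6,1],[0,0,-8,28,-33,6,1],[0,0,-8,28,-33,6,1],[0,0,-8,28,-33,6,1],[0,0,-8,28,-33,6,1],[0,0,0,28,-33,6,1],[0,0,0,28,-33,6,1]]'; python3 -m inch '[[0,0,0,28,-40,0,1],[0,0,0,22,-40,0,1],[0,0,0,10,-40,0,1],[0,0,0,0,-40,0,1],[0,0,0,0,-40,0,1],[0,0,0,0,-40,0,1],[0,0,0,0,-40,0,1],[0,0,0,0,-40,0,1],[0,0,0,0,-40,0,1],[0,0,0,0,-40,0,1]]'
```

```text
t: 2.0
eef_pos: [467.9, 264.9, 248.7]
tcp_rot: [-3.141, -0.001, 0.15]
ft_force: [0.9, 0.9, 0.5]
opening: 0.998
t: 3.0
eef_pos: [526.7, -135.2, 248.4]
tcp_rot: [3.141, -0.0, 0.15]
ft_force: [1.4, 0.4, 0.5]
opening: 1.005
```

Run:
```python
from fit import *
c=cam('wrist'); save(c,'w1.png'); P=cloud(c); P[c['depth']<=0]=np.nan
print(c['position'],c['orientation'])
for nm,lo,hi in [('plate',(410,-175,48),(575,40,58)),('bail',(400,-140,112),(620,10,130)),('screw',(540,-240,88),(620,-150,115)),('keeper',(540,-180,57),(600,-120,70)),('prongs',(400,-480,120),(650,-280,138)),('post',(400,-500,158),(650,-280,190))]:
    q=sel(P,lo,hi)
    if len(q)>4: print(nm,len(q),np.median(q,0).round(1),q.min(0).round(),q.max(0).round(),*rect(q))
```

```text
[516.56803141 -63.87546445 444.7385097 ] [ 2.88072902e+00 -2.98250937e-04  1.49254930e-01]
plate 14977 [502.9 -59.6  54.7] [ 424. -170.   51.] [575.  30.  58.] [504.5 -73.1] [140.3 191.9] 7.0
bail 879 [504.2 -67.1 118.7] [ 494. -122.  112.] [515. -19. 121.] [504.6 -70.7] [  9.8 103.9] 7.7
screw 334 [ 574.8 -187.8  101.2] [ 569. -209.   88.] [ 582. -170.  104.] [ 575.8 -189.8] [12.2 39.3] 1.4
keeper 280 [ 573.9 -157.5   62.7] [ 545. -179.   57.] [ 582. -120.   67.] [ 563.9 -149.4] [35.3 60.9] 6.6
```

View pics/w1.png

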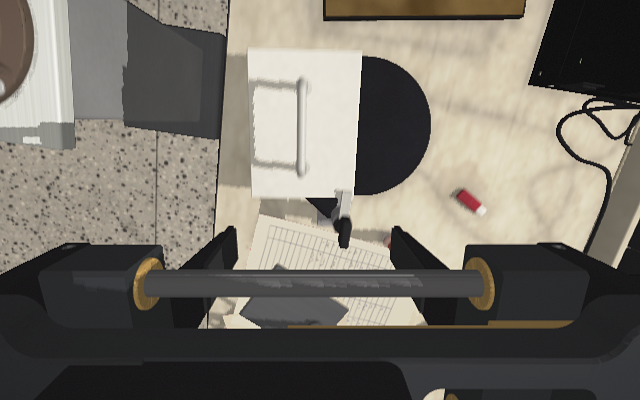

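```bash
python3 -m inch '[[0,0,-5,16,-18,-20,0.3],[0,0,0,16,-18,-20,0.3],[0,0,0,17,-19,-20,0.3],[0,0,0,0,0,-25,0.3],[0,0,0,0,0,-25,0.3],[0,0,0,0,0,-25,0.3],[0,0,0,0,0,-20,0.3],[0,0,0,0,0,-10,0.3],[0,0,0,0,0,-8,0.3],[0,0,0,0,0,0,0.3]]'; python3 -m inch '[[0,0,0,0,0,0,-1],[0,0,0,0,0,0,-1],[0,0,0,0,0,0,-1],[0,0,0,0,0,0,-1],[0,0,0,0,0,0,-1],[0,0,0,0,0,0,-1]]'
```

```text
t: 4.05
eef_pos: [575.9, -188.5, 74.9]
tcp_rot: [-3.141, 0.0, 0.063]
ft_force: [0.7, -0.8, -0.5]
opening: 0.654
t: 4.65
eef_pos: [576.0, -188.6, 75.4]
tcp_rot: [3.142, -0.0, 0.063]
ft_force: [0.4, -0.7, -0.4]
opening: 0.197
```

```bash
python3 -m inch '[[0,0,0,0,0,0,-1],[0,0,0,0,0,0,-1],[0,0,0,0,0,0,-1],[0,0,0,0,0,0,-1]]'; python3 -m inch '[[0,0,-8,0,0,0.3,-1],[0,0,-8,0,0,0.3,-1],[0,0,-8,0,0,0.3,-1],[0,0,-8,0,0,0.3,-1],[0,0,-8,0,0,0.3,-1]]'
```

```text
t: 5.05
eef_pos: [576.4, -188.8, 76.0]
tcp_rot: [3.141, -0.001, 0.063]
ft_force: [-0.4, -0.4, 5.6]
opening: 0.003
t: 5.55
eef_pos: [576.0, -188.6, 76.8]
tcp_rot: [-3.142, -0.0, -0.641]
ft_force: [-0.6, -0.1, -0.6]
opening: 0.003
```

```bash
python3 -m inch '[[0,0,0,0,0,0,0.2],[0,0,0,0,0,0,0.2],[0,0,0,0,0,0,0.2]]'
python3 - <<'E'
from fit import *
c=cam('side'); s=c['color'][170:290,240:440,::-1]; a=cv2.resize(s,(800,480),interpolation=cv2.INTER_CUBIC); cv2.imwrite('pics/s2.png',a)
P=cloud(c); P[c['depth']<=0]=np.nan
E
```

```text
t: 5.85
eef_pos: [576.0, -188.6, 76.7]
tcp_rot: [-3.142, -0.0, -0.632]
ft_force: [-0.2, -0.5, 0.0]
opening: 0.201
```

View pics/s2.png

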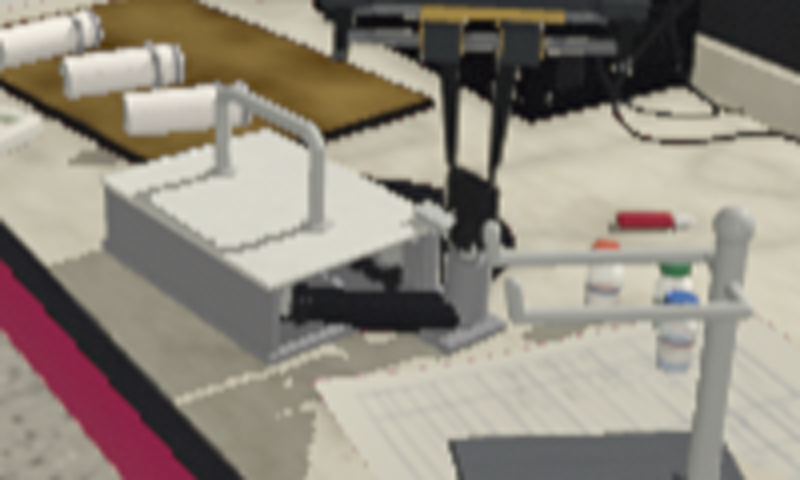

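Run:
```python
from fit import *
c=cam('wrist'); save(c,'w3.png'); P=cloud(c); P[c['depth']<=0]=np.nan
s=cam('side'); S=cloud(s); S[s['depth']<=0]=np.nan
for n,Q in (('w',P),('s',S)):
  for z in range(60,140,8):
    q=sel(Q,(530,-240,z),(620,-150,z+8))
    if len(q)>4: print(n,z,len(q),q.min(0).round(),q.max(0).round(),*rect(q))
```

```text
w 60 825 [ 568. -201.   60.] [ 589. -150.   68.] [ 578.  -175.3] [16.8 52.8] 10.7
w 68 55 [ 581. -195.   68.] [ 588. -180.   76.] [ 584.7 -187.3] [ 5.7 15.4] 7.7
w 76 208 [ 571. -203.   76.] [ 587. -170.   84.] [ 581.3 -185.3] [ 9.7 33.3] 21.2
w 84 157 [ 571. -202.   84.] [ 583. -170.   92.] [ 581.2 -184.8] [ 9.7 32.5] 22.1
w 92 218 [ 570. -206.   92.] [ 583. -170.  100.] [ 576.3 -188.1] [12.6 35.5] 1.3
w 100 970 [ 562. -210.  100.] [ 597. -170.  108.] [ 574.9 -188.1] [32.6 31.6] 45.7
w 108 162 [ 562. -203.  108.] [ 598. -169.  116.] [ 577.4 -187.7] [22.3 36.3] 53.4
w 116 215 [ 563. -201.  116.] [ 599. -168.  124.] [ 578.4 -186.5] [19.2 37.9] 53.4
w 124 231 [ 566. -198.  124.] [ 600. -168.  132.] [ 579.4 -185. ] [15.7 39.8] 53.6
w 132 281 [ 567. -195.  132.] [ 600. -167.  140.] [ 580.5 -183.4] [11.8 40.1] 54.0
s 60 61 [ 563. -205.   60.] [ 583. -150.   68.] [ 573.  -177.7] [54.8 16.1] 83.7
s 68 21 [ 566. -209.   68.] [ 577. -183.   76.] [ 569.8 -196.5] [ 9.5 25.3] 15.9
s 76 45 [ 568. -213.   76.] [ 581. -174.   84.] [ 571.4 -194.9] [ 9.3 39.9] 14.1
s 84 40 [ 569. -214.   84.] [ 582. -174.   92.] [ 571.5 -195.1] [10.7 41.2] 15.7
s 92 44 [ 569. -214.   92.] [ 581. -175.  100.] [ 574.3 -194. ] [10.9 39.1] 3.4
s 100 39 [ 556. -214.  100.] [ 584. -179.  107.] [ 569.1 -197.1] [24.9 34.9] 10.3
s 108 16 [ 555. -212.  108.] [ 587. -187.  116.] [ 570.2 -200.3] [ 6.3 37.4] 52.8
s 116 23 [ 553. -212.  116.] [ 588. -185.  124.] [ 571.  -198.5] [ 6.2 42.1] 53.5
s 124 28 [ 553. -214.  124.] [ 590. -187.  132.] [ 574.  -194.3] [17.3 42. ] 52.1
s 132 28 [ 553. -215.  132.] [ 593. -186.  140.] [ 571.5 -200.6] [23.7 40.4] 82.4
```

View pics/w3.png

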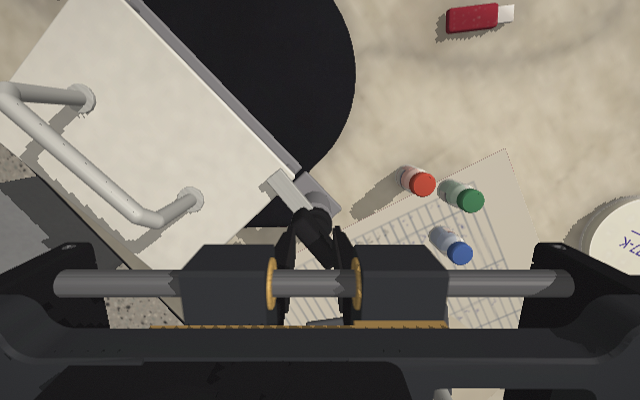

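Run:
```python
from fit import *
print(state()['eef_pos'],state()['tcp_rot'],state()['opening'])
for n in ('wrist','side'):
    c=cam(n); Q=cloud(c); Q[c['depth']<=0]=np.nan
    s=state(); T=R.from_euler('xyz',s['tcp_rot']).as_matrix()
    q=sel((Q-s['eef_pos'])@T,(-80,-40,-100),(80,40,40))
    for a,b in ((-60,-15),(-15,15),(15,60)):
        m=q[(q[:,0]>a)&(q[:,0]<b)&(abs(q[:,1])<14)]
        h=np.histogram(m[:,2],np.arange(-100,41,10)); print(n,a,b,h[0])
        for z in range(-60,0,10):
            k=m[(m[:,2]>z)&(m[:,2]<z+10)]
            if len(k)>2: print('  ',z,k.min(0).round(),k.max(0).round())
```

```text
[ 575.96272403 -188.58948995   76.74554755] [ 3.14158143e+00 -9.86279773e-05 -6.33919448e-01] 0.325490721880806
wrist -60 -15 [115 153 178 171 127  92  59  18   0   0   0  22 539   0]
   -60 [-24. -13. -60.] [-15. -10. -50.]
   -50 [-23. -13. -50.] [-15. -10. -40.]
   -40 [-21. -13. -40.] [-15. -10. -30.]
   -30 [-19. -13. -30.] [-15. -10. -25.]
wrist -15 15 [   0    9   34   31   49   58   55 1009  153  189  158  203  104   63]
   -60 [-15. -11. -60.] [-15.   4. -50.]
   -50 [-15. -11. -50.] [-15.   7. -40.]
   -40 [-15. -11. -40.] [-15.  10. -30.]
   -30 [-15. -14. -30.] [ 15.  14. -20.]
   -20 [-14. -14. -20.] [ 15.   8. -10.]
   -10 [-14. -14. -10.] [15.  8. -0.]
wrist 15 60 [115 160 209 204 177 152 110  61  13  14   0   0   0   0]
   -60 [ 16. -13. -60.] [ 25.   4. -50.]
   -50 [ 16. -13. -50.] [ 24.   7. -40.]
   -40 [ 16. -13. -40.] [ 22.  10. -30.]
   -30 [ 15. -12. -30.] [ 20.  14. -20.]
   -20 [ 15.   9. -20.] [ 17.  12. -10.]
   -10 [ 15.   9. -10.] [17. 13. -0.]
side -60 -15 [16 18 17 14 11  9  8  2  0  0  0  3 52  0]
   -60 [-24.  11. -58.] [-17.  13. -51.]
   -50 [-21.  11. -48.] [-16.  13. -40.]
   -40 [-21.   8. -38.] [-16.  13. -30.]
side -15 15 [ 0  0  0  0  0  0  0 38 25 32 25 36 28 20]
   -30 [-11.  -9. -25.] [ 15.  14. -20.]
   -20 [-11.  -5. -20.] [  4.  13. -10.]
   -10 [-13. -12. -10.] [ 4. 14. -0.]
side 15 60 [14 22 17 21 11 14  7  7  0  0  0  0  0  3]
   -60 [ 20.   9. -59.] [ 27.  13. -50.]
   -50 [ 20.  10. -50.] [ 27.  14. -40.]
   -40 [ 21.   8. -38.] [ 26.  14. -33.]
   -30 [ 20.  -6. -30.] [ 24.  13. -27.]
```

```bash
python3 -m inch '[[0,0,8,0,0,2,0.3],[0,0,8,0,0,0,0.3],[0,0,8,0,0,0,0.3],[0,0,8,0,0,0,0.3],[0,0,6,0,-1,0,0.3],[0,0,0,0,0,-10,0.3],[0,0,0,0,0,-10,0.3],[0,0,0,0,0,-9,0.3],[0,0,0,0,0,0,0.3]]'; python3 -m inch '[[0,0,0,0,0,0,-1],[0,0,0,0,0,0,-1],[0,0,0,0,0,0,-1],[0,0,0,0,0,0,-1],[0,0,0,0,0,0,-1],[0,0,0,0,0,0,-1],[0,0,0,0,0,0,-1],[0,0,0,0,0,0,-1],[0,0,0,0,0,0,-1]]'
```

```text
t: 7.0
eef_pos: [575.1, -189.2, 47.9]
tcp_rot: [-3.14, 0.002, 0.026]
ft_force: [-0.7, 0.1, -0.3]
opening: 0.649
t: 7.9
eef_pos: [575.5, -189.6, 49.8]
tcp_rot: [-3.141, 0.001, 0.028]
ft_force: [-4.4, 0.1, 3.1]
opening: 0.127
```

```bash
python3 -m inch '[[0,0,-8,0,0,0.28,-1],[0,0,-8,0,0,0.28,-1],[0,0,-8,0,0,0.28,-1],[0,0,-8,0,0,0.28,-1],[0,0,-8,0,0,0.28,-1],[0,0,-8,0,0,0.28,-1],[0,0,-8,0,0,0.28,-1],[0,0,-8,0,0,0.28,-1],[0,0,-8,0,0,0.28,-1],[0,0,-8,0,0,0.28,-1]]'; python3 -m inch '[[0,0,-8,0,0,0.28,-1],[0,0,-8,0,0,0.28,-1],[0,0,-8,0,0,0.28,-1],[0,0,-8,0,0,0.28,-1],[0,0,-8,0,0,0.28,-1],[0,0,-8,0,0,0.28,-1],[0,0,-8,0,0,0.28,-1],[0,0,-8,0,0,0.28,-1]]'; python3 -c "from cell import state;s=state();print(s['joints'],s['moment'],s['ft_force'])"
```

```text
t: 8.9
eef_pos: [576.6, -190.5, 52.7]
tcp_rot: [-3.14, -0.002, -1.374]
ft_force: [0.1, -5.2, -0.9]
opening: 0.124
t: 9.7
eef_pos: [576.2, -191.4, 54.9]
tcp_rot: [-3.139, -0.001, -2.491]
ft_force: [-3.6, -11.5, 0.8]
opening: 0.123
[-0.42849678  0.6222428   1.73109796 -0.00290236  0.78641759  2.06429865] [-2.2196219   0.86947339  0.12962341] [ -3.64950233 -11.52139668   0.77968906]
```

```bash
python3 -m inch '[[0,0,-8,0,-1,0.28,-1],[0,0,-8,0,0,0.28,-1],[0,0,-5,0,0,0.28,-1]]'; python3 -c "from cell import state;s=state();print(s['joints'],s['moment'],s['ft_force'])"
```

```text
t: 10.0
eef_pos: [575.8, -191.7, 55.6]
tcp_rot: [-3.14, -0.001, -2.857]
ft_force: [-3.8, -7.5, -0.8]
opening: 0.126
[-4.29491303e-01  6.21351316e-01  1.73029366e+00 -1.90219084e-03
  7.89451911e-01  2.42887863e+00] [-1.33370603  0.89129754  0.20175991] [-3.8245569  -7.47432344 -0.83825541]
```

```bash
python3 -m inch '[[0,0,0,0,0,0,0.2],[0,0,0,0,0,0,0.2],[0,0,0,0,0,0,0.2],[0,0,0,0,0,0,0.2],[0,0,0,0,0,25,0.2],[0,0,0,0,0,25,0.2],[0,0,0,0,0,25,0.2],[0,0,8.5,0,0,25,0.2],[0,0,8.5,0,0,25,0.2],[0,0,8.5,0,0,0,0.2]]'; python3 -m inch '[[0,0,8.5,-7,12,0,0.2],[0,0,8.5,-7,12,0,0.2],[0,0,8.5,-7,12,0,0.2],[0,0,8.5,-7,12,0,0.2],[0,0,8.5,-7,12,0,0.2],[0,0,8.5,-7,12,0,0.2],[0,0,8.5,-7,12,0,0.2],[0,0,8.5,-7,12,0,0.2],[0,0,8.5,-7,12,0,0.2],[0,0,8.5,-7,12,0,0.2]]';python3 -m inch '[[0,0,8.5,0,0,0,0.2],[0,0,8.5,0,0,0,0.2],[0,0,8.5,0,0,0,0.2],[0,0,8.5,0,0,0,0.2],[0,0,8.5,0,0,0,0.2],[0,0,8.5,0,0,0,0.2],[0,0,8.5,0,0,0,0.2],[0,0,0,0,0,0,0.2]]'
```

```text
t: 11.0
eef_pos: [577.3, -191.0, 184.1]
tcp_rot: [-3.137, 0.002, -2.4]
ft_force: [0.7, -0.2, -0.1]
opening: 0.6
t: 12.0
eef_pos: [505.6, -70.0, 180.7]
tcp_rot: [-3.141, -0.0, -0.917]
ft_force: [0.0, -0.5, -0.0]
opening: 0.599
t: 12.8
eef_pos: [506.0, -70.5, 180.7]
tcp_rot: [3.142, -0.0, 0.118]
ft_force: [-0.1, -0.7, 0.2]
opening: 0.601
```

Run:
```python
from fit import *
print(state()['eef_pos'],state()['tcp_rot'])
c=cam('wrist'); save(c,'w4.png'); W=cloud(c); W[c['depth']<=0]=np.nan
s=cam('side'); S=cloud(s); S[s['depth']<=0]=np.nan
t=cam('top'); T=cloud(t); T[t['depth']<=0]=np.nan
for n,Q in (('w',W),('s',S),('t',T)):
  for nm,lo,hi in [('bail',(470,-140,112),(540,10,124)),('screw',(540,-240,88),(620,-150,115)),('keeper',(540,-260,57),(620,-120,75)),('prongs',(430,-480,122),(600,-280,138)),('tips',(430,-480,142),(500,-280,160)),('ball',(500,-480,145),(620,-350,190)),('base',(440,-460,6),(615,-300,11))]:
    q=sel(Q,lo,hi)
    if len(q)>4: print(n,nm,len(q),np.median(q,0).round(1),q.min(0).round(),q.max(0).round(),*rect(q))
  # prongs: line directions
q=np.vstack([sel(Q,(430,-480,126),(600,-280,138)) for Q in (S,T)])
q=q[np.argsort(q[:,0])]; q=q[q[:,0]<560]
lab=cv2.kmeans((q[:,:2]@R.from_euler('z',-28,degrees=True).as_matrix()[:2,:2])[:,1:2].astype(np.float32),2,None,(3,50,.1),5,0)[1].ravel()
for k in (0,1):
    print(len(q[lab==k]),cv2.fitLine(q[lab==k][:,:2].astype(np.float32),cv2.DIST_HUBER,0,.01,.01).ravel())
```

```text
[505.96086038 -70.48169672 180.69372747] [ 3.14158458e+00 -2.83632878e-04  1.17945511e-01]
w bail 1128 [503.9 -64.8 118.7] [ 494. -122.  112.] [514. -18. 122.] [504.  -69.9] [  9.8 103.8] 6.8
w screw 342 [ 573.3 -182.8  107.2] [ 565. -208.   88.] [ 584. -170.  109.] [ 575.4 -188.5] [12.  37.2] 16.4
w keeper 55 [ 576.4 -197.9   70.2] [ 564. -229.   64.] [ 589. -187.   75.] [ 573.2 -205.9] [42.3 24.1] 79.1
s bail 99 [502.8 -83.  116.9] [ 494. -123.  112.] [513. -31. 121.] [502.5 -76.6] [10.8 93. ] 7.0
s screw 134 [ 573.  -196.6   99.9] [ 565. -214.   88.] [ 584. -175.  108.] [ 575.  -194.9] [14. 41.] 18.9
s keeper 80 [ 573.3 -202.7   68.3] [ 563. -237.   57.] [ 596. -183.   75.] [ 582.2 -210.3] [20.9 58.9] 32.6
s prongs 578 [ 525.7 -385.7  131.8] [ 456. -430.  123.] [ 583. -325.  138.] [ 521.7 -378.1] [ 64.4 117.8] 63.2
s tips 37 [ 460.4 -374.3  145.9] [ 455. -380.  142.] [ 488. -324.  151.] [ 471.2 -351.8] [61.1  7.1] 63.0
s ball 123 [ 564.7 -405.1  160.3] [ 559. -411.  145.] [ 575. -393.  170.] [ 565.8 -403.5] [13.6 18.8] 37.1
s base 2376 [ 521.6 -385.9    7.7] [ 440. -460.    6.] [ 612. -300.   11.] [ 528.9 -381.1] [121.7 150. ] 63.1
t screw 46 [ 575.1 -196.6  106.3] [ 568. -210.   91.] [ 583. -186.  113.] [ 576.7 -197.1] [11.7 25.7] 14.5
t keeper 57 [ 582.3 -223.3   68.8] [ 564. -238.   61.] [ 593. -187.   75.] [ 578.6 -210.8] [14.9 54.8] 22.8
t prongs 303 [ 532.  -380.9  132.4] [ 460. -426.  123.] [ 583. -321.  138.] [ 521.8 -373.9] [ 64.3 114.4] 62.4
t tips 19 [ 461.6 -369.2  148.5] [ 456. -377.  142.] [ 486. -319.  154.] [ 470.5 -348. ] [64.1  6.9] 62.8
t ball 54 [ 568.  -395.6  166.2] [ 560. -405.  145.] [ 578. -389.  172.] [ 568.1 -396.7] [18.2 14.7] 23.2
t base 1091 [ 521.7 -371.5    8. ] [ 441. -457.    6.] [ 614. -300.   11.] [ 526.6 -383.3] [156.8 167.1] 79.8
422 [ 8.9281684e-01 -4.5041990e-01  5.0815372e+02 -4.0185513e+02]
273 [ 8.8603759e-01 -4.6361336e-01  5.2162506e+02 -3.4599725e+02]
```

```bash
python3 -m inch '[[0,0,0.5,-2,-1.5,-25,0.2],[0,0,0,0,0,-25,0.2],[0,0,0,0,0,-25,0.2],[0,0,0,0,0,-20,0.2],[0,0,0,0,0,-15,0.2],[0,0,0,0,0,0,-1],[0,0,0,0,0,0,-1],[0,0,0,0,0,0,-1],[0,0,0,0,0,0,-1],[0,0,0,0,0,0,-1]]';python3 -m inch '[[0,0,0,0,0,0,-1],[0,0,0,0,0,0,-1],[0,0,0,0,0,0,-1],[0,0,0,0,0,0,-1]]'
```

```text
t: 13.95
eef_pos: [504.2, -72.2, 71.3]
tcp_rot: [3.141, -0.001, 0.124]
ft_force: [0.7, -0.1, -0.2]
opening: 0.235
t: 14.35
eef_pos: [504.0, -72.1, 70.9]
tcp_rot: [3.141, -0.0, 0.124]
ft_force: [-0.7, 0.1, 5.2]
opening: 0.093
```

```bash
python3 -m inch '[[0,0,0,0,0,4,-1],[0,0,0,0,0,4,-1],[0,0,0,0,0,6,-1],[0,0,0,0,0,10,-1],[0,0,0,0,0,15,-1],[0,0,0,0,0,17,-1],[0,0,0,0,0,0,-1]]'
python3 - <<'E'
from fit import *
c=cam('wrist'); save(c,'w5.png'); Q=cloud(c); Q[c['depth']<=0]=np.nan
for a in range(30,180,10):
    q=sel(Q,(400,-200,a),(600,60,a+10)); print(a,len(q), np.median(q,0).round() if len(q) else '')
E
```

```text
t: 15.05
eef_pos: [504.9, -72.3, 128.9]
tcp_rot: [3.14, -0.004, 0.124]
ft_force: [-0.1, -0.1, -3.0]
opening: 0.1
30 0 
40 0 
50 0 
60 0 
70 0 
80 0 
90 0 
100 22 [454.  15. 110.]
110 27627 [498. -26. 113.]
120 17 [498. -17. 125.]
130 17 [498. -17. 134.]
140 22 [499. -17. 146.]
150 58 [499. -60. 157.]
160 272 [499. -21. 167.]
170 2532 [503. -57. 177.]
```

View pics/w5.png

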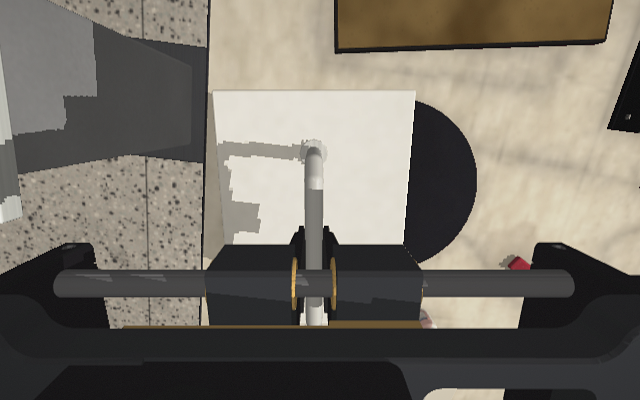

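```bash
python3 -m inch '[[0,0,0,-10,-7,0,-1],[0,0,-4,-18,-11,0,-1],[0,0,-5,-20,-14,0,-1],[0,0,-5,-20,-14,0,-1],[0,0,-5,-20,-12,0,-1],[0,0,-5,-17,-12,0,-1],[0,0,-5,0,-20,0,-1],[0,0,-5,0,-22,0,-1],[0,0,0,0,-22,0,-1],[0,0,0,0,-22,0,-1]]';python3 -m inch '[[0,0,0,0,-22,0,-1],[0,0,0,0,-22,0,-1],[0,0,0,0,-22,0,-1],[0,0,0,-1,-18,0,-1],[0,0,0,0,0,0,-1],[0,0,0,0,0,0,-1]]'
python3 - <<'E'
from fit import *
s=cam('side'); S=cloud(s); S[s['depth']<=0]=np.nan
t=cam('top'); T=cloud(t); T[t['depth']<=0]=np.nan
cv2.imwrite('pics/s6.png',cv2.resize(s['color'][120:360,220:500,::-1],(700,600)))
for n,Q in (('s',S),('t',T)):
  for nm,lo,hi in [('plate',(290,-460,105),(520,-170,119)),('bar',(330,-400,165),(460,-220,182)),('tips',(440,-480,142),(500,-300,157))]:
    q=sel(Q,lo,hi)
    if len(q)>4: print(n,nm,len(q),np.median(q,0).round(1),q.min(0).round(),q.max(0).round(),*rect(q))
E
```

```text
t: 16.1
eef_pos: [397.7, -228.8, 125.9]
tcp_rot: [-3.141, 0.002, -0.47]
ft_force: [0.6, 0.6, -2.9]
opening: 0.095
t: 16.7
eef_pos: [397.2, -311.7, 126.1]
tcp_rot: [-3.141, 0.001, -0.47]
ft_force: [0.0, 0.2, -2.7]
opening: 0.093
s plate 3668 [ 388.7 -332.8  109.5] [ 295. -427.  105.] [ 499. -199.  119.] [ 398.5 -313.2] [188.  140.1] 62.7
s bar 208 [ 388.6 -326.5  173.5] [ 372. -359.  165.] [ 420. -274.  182.] [ 395.3 -316.2] [95.5 24.9] 72.6
s tips 38 [ 463.  -373.5  145.6] [ 455. -379.  142.] [ 487. -324.  150.] [ 471.7 -352.3] [61.3  7.6] 62.2
t plate 1364 [ 429.2 -256.8  109.6] [ 347. -330.  105.] [ 500. -197.  119.] [ 422.2 -262.8] [ 80.3 140.6] 63.1
t bar 31 [ 416.4 -271.1  171.7] [ 411. -280.  165.] [ 424. -262.  176.] [ 417.4 -270.4] [19.5  9.2] 68.1
t tips 9 [ 483.8 -321.6  147.6] [ 481. -327.  142.] [ 487. -319.  154.] [ 483.9 -323. ] [7.3 5.8] 89.4
```

View pics/s6.png

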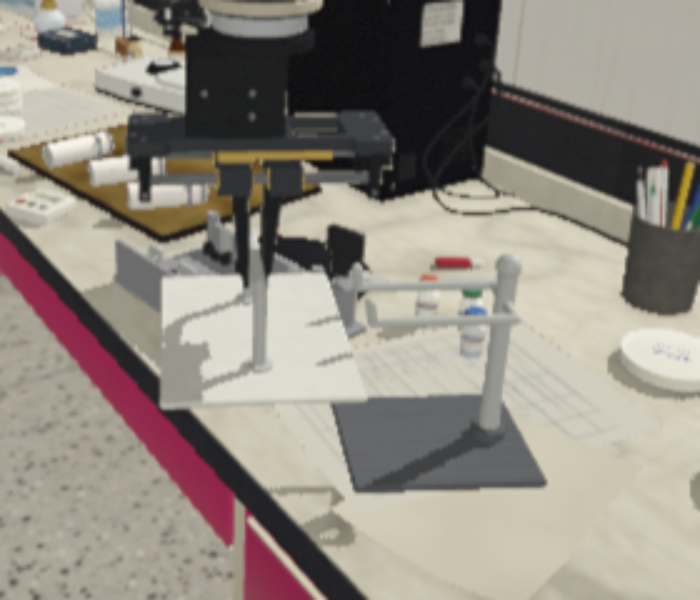

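```bash
python3 -m inch '[[0,0,0,5,-2.6,1,-1],[0,0,0,10,-5.3,0,-1],[0,0,0,12,-6.3,0,-1],[0,0,0,13,-6.8,0,-1],[0,0,0,13,-6.9,0,-1],[0,0,0,13,-6.9,0,-1],[0,0,0,12,-6.3,0,-1],[0,0,0,8,-4.2,0,-1],[0,0,0,5,-2.7,0,-1],[0,0,0,0,0,0,-1]]';python3 -m inch '[[0,0,0,0,0,-7,-1],[0,0,0,0,0,-7,-1],[0,0,0,0,0,-7,-1],[0,0,0,0,0,-6,-1],[0,0,0,0,0,-2,-1],[0,0,0,0,0,0,-1]]'
```

```text
t: 17.8
eef_pos: [489.5, -360.2, 127.4]
tcp_rot: [-3.142, -0.0, -0.469]
ft_force: [-0.7, 0.3, -2.8]
opening: 0.097
t: 18.4
eef_pos: [488.8, -360.0, 98.2]
tcp_rot: [-3.141, 0.001, -0.47]
ft_force: [-0.3, 0.2, -2.6]
opening: 0.099
```

```bash
python3 -m inch '[[0,0,0,0,0,-2,-1],[0,0,0,0,0,-2,-1],[0,0,0,0,0,0,-1]]'
python3 - <<'E'
from fit import *
s=cam('side'); S=cloud(s); S[s['depth']<=0]=np.nan
cv2.imwrite('pics/s7.png',cv2.resize(s['color'][170:330,300:460,::-1],(600,600)))
for nm,lo,hi in [('plate',(380,-500,65),(600,-230,90)),('prong',(430,-480,122),(600,-280,138))]:
    q=sel(S,lo,hi); print(nm,len(q),np.median(q,0).round(1),*rect(q))
E
```

```text
t: 18.7
eef_pos: [489.0, -360.2, 94.8]
tcp_rot: [3.141, -0.001, -0.47]
ft_force: [-0.1, 0.1, -2.4]
opening: 0.095
plate 3640 [ 479.  -385.3   78.4] [ 501.8 -366.9] [189.  165.4] 63.1
prong 581 [ 525.4 -396.4  131.9] [ 520.9 -379.7] [107.1 117. ] 64.0
```

View pics/s7.png

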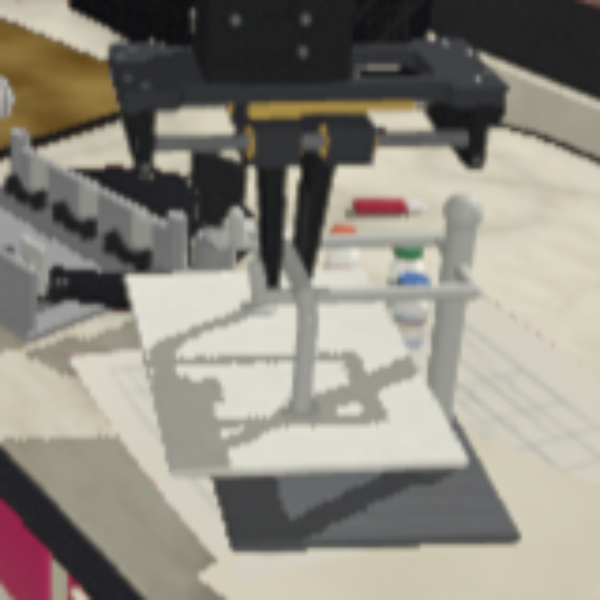

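```bash
python3 -m inch '[[0,0,0,0,0,-2,-1],[0,0,0,0,0,0,-1],[0,0,0,0,0,0,-0.7],[0,0,0,0,0,0,-0.7],[0,0,0,0,0,0,-0.5],[0,0,0,0,0,0,-0.4],[0,0,0,0,0,0,-0.4]]'
python3 - <<'E'
from fit import *
print(state()['ft_force'],state()['opening'])
s=cam('side'); S=cloud(s); S[s['depth']<=0]=np.nan
for nm,lo,hi in [('plate',(380,-500,65),(600,-230,90)),]:
    q=sel(S,lo,hi); print(nm,len(q),np.median(q,0).round(1),*rect(q))
E
```

```text
t: 19.45
eef_pos: [488.9, -360.1, 92.5]
tcp_rot: [-3.142, 0.0, -0.47]
ft_force: [0.3, -0.1, 0.0]
opening: 0.289
[ 0.27504035 -0.0732675   0.03692556] 0.289432429196122
plate 3624 [ 478.8 -385.7   78.3] [ 501.8 -367.9] [189.2 166.2] 63.0
```

```bash
python3 -m inch '[[0,0,0,0,0,10,-0.4],[0,0,0,0,0,15,-0.4],[0,0,0,0,0,25,-0.4],[0,0,0,0,0,30,-0.4],[0,0,8,0,0,30,-0.4],[0,0,8,0,40,20,0],[0,0,8,4,40,0,0],[0,0,8,4,40,0,0],[0,0,2.5,4,40,0,0],[0,0,0,4,40,0,0]]';python3 -m inch '[[0,0,0,0,10,0,0],[0,0,0,0,0,0,0],[0,0,0,0,0,0,0]]'
python3 - <<'E'
from fit import *
print(state()['eef_pos'],state()['tcp_rot'])
c=cam('wrist'); save(c,'w8.png'); W=cloud(c); W[c['depth']<=0]=np.nan
np.save('w8.npy',W)
s=cam('side'); S=cloud(s); S[s['depth']<=0]=np.nan
q=sel(S,(380,-500,65),(600,-230,90)); print('plate',len(q),np.median(q,0).round(1),*rect(q))
for nm,lo,hi in [('rearwall',(400,-200,44),(470,60,56)),('shoes',(420,-200,40),(500,60,49)),('posts',(540,-200,44),(590,60,56)),('wall',(530,-170,34),(590,40,42)),('saddles',(440,-170,20),(535,40,28)),('base',(400,-200,5),(620,60,11))]:
    q=sel(W,lo,hi); 
    if len(q)>5: print(nm,len(q),np.median(q,0).round(1),q.min(0).round(),q.max(0).round(),*rect(q))
E
```

```text
t: 20.5
eef_pos: [504.9, -158.6, 223.6]
tcp_rot: [3.141, -0.001, 0.134]
ft_force: [0.6, -0.4, 0.5]
opening: 0.496
t: 20.8
eef_pos: [505.1, -150.9, 223.0]
tcp_rot: [3.141, -0.001, 0.133]
ft_force: [-0.6, 0.4, -0.1]
opening: 0.501
[ 505.12103561 -150.8986078   223.02055162] [ 3.14097457e+00 -5.55366079e-04  1.32542819e-01]
plate 3657 [ 479.3 -385.    78.3] [ 501.8 -367.2] [188.2 165.9] 63.2
rearwall 1015 [442.3 -66.4  49.3] [ 427. -170.   44.] [470.  13.  52.] [453.5 -77. ] [ 31.2 184.8] 7.2
shoes 578 [450.7 -71.6  46.8] [ 427. -170.   40.] [477.  13.  49.] [453.5 -77. ] [ 31.2 184.8] 7.2
posts 301 [ 566.  -149.1   49.3] [ 547. -200.   44.] [588.  29.  52.] [567.7 -85.1] [ 26. 229.] 4.2
wall 983 [562.7 -56.9  37.6] [ 547. -154.   34.] [578.  27.  41.] [563.  -62.9] [ 10.5 182.7] 7.2
saddles 942 [ 485.1 -133.3   21.3] [ 440. -170.   20.] [535.  12.  28.] [487.4 -78.7] [182.2  94.5] 89.9
base 10787 [508.9 -54.3   7.6] [ 431. -200.    5.] [620.  34.  11.] [538.  -86.1] [187.3 229.1] 7.1
```

View pics/w8.png

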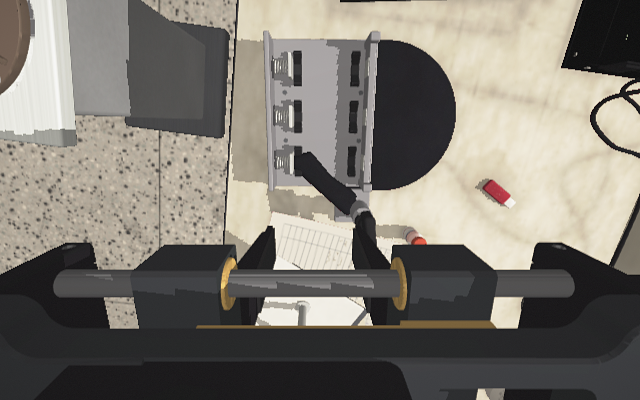

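Run:
```python
from fit import *
W=np.load('w8.npy')
for u,v in [(305,158),(315,168),(325,178),(335,188),(345,198),(355,205),(365,225),(320,120),(295,68),(281,68),(356,68),(375,60)]:
    print(u,v,W[v,u].round())
# wall face line & dock frame
a=np.radians(7.2); ex=np.array([np.cos(a),np.sin(a)]); ey=np.array([-ex[1],ex[0]])
q=sel(W,(530,-170,34),(590,40,40))[:,:2]; print('wall x', np.percentile(q@ex,[2,50,98]).round(1), 'y',np.percentile(q@ey,[0,1,99,100]).round(1))
q=sel(W,(400,-200,45),(470,60,56))[:,:2]; print('rear x', np.percentile(q@ex,[2,50,98]).round(1), 'y',np.percentile(q@ey,[0,1,99,100]).round(1))
q=sel(W,(400,-200,5),(620,60,11))[:,:2]; q=q[(q@ex<590)];print('base y',np.percentile(q@ey,[0,.5,99.5,100]).round(1),np.percentile(q@ex,[0,.5]).round(1))
c=np.array([504.2,-71.5]);print('cover',c@ex,c@ey)
# shoes: pixels z 40-48 with x between rear wall and 482
q=sel(W,(430,-200,40),(500,60,48.5))[:,:2]; X=q@ex;Y=q@ey; m=(X>c@ex-50)&(X<c@ex-30)
print(np.histogram(X,np.arange(420,490,3))); print(np.histogram(Y[m],np.arange(-240,-30,8)))
```

```text
305 158 [ 491. -127.   19.]
315 168 [ 506. -139.   19.]
325 178 [ 522. -150.   21.]
335 188 [ 538. -163.   19.]
345 198 [ 554. -175.   20.]
355 205 [ 567. -180.   33.]
365 225 [ 569. -182.  106.]
320 120 [505. -75.   7.]
295 68 [464. -17.  14.]
281 68 [446. -18.   8.]
356 68 [541.  -6.  13.]
375 60 [559.   1.  38.]
wall x [547.  551.  555.3] y [-224.4 -216.1  -50.   -41.6]
rear x [424.9 428.6 455.1] y [-225.6 -222.9  -42.9  -40.8]
base y [-267.4 -247.6  -39.3  -38.2] [429.6 430.7]
cover 491.262906202912 -134.12921750710737
(array([  0,  25,  20, 176,   0,   0,   0,   0,   1,   0,  64, 173,   0,
         0,   0,   0,   0,   0,   0,   0,   0,   0,   0]), array([420, 423, 426, 429, 432, 435, 438, 441, 444, 447, 450, 453, 456,
       459, 462, 465, 468, 471, 474, 477, 480, 483, 486, 489]))
(array([ 0,  0,  0,  0,  9, 25, 24, 20,  0,  0,  0,  6, 21, 19, 21,  0,  0,
        0,  2, 28, 30, 26,  7,  0,  0,  0]), array([-240, -232, -224, -216, -208, -200, -192, -184, -176, -168, -160,
       -152, -144, -136, -128, -120, -112, -104,  -96,  -88,  -80,  -72,
        -64,  -56,  -48,  -40,  -32]))
```

```bash
python3 -m inch '[[0,0,0,0,0,-20,0],[0,0,0,0,-15,-30,0],[0,0,0,0,-15,-30,0],[0,0,0,0,-10,0,0],[0,0,0,0,0,0,0]]'
python3 - <<'E'
from fit import *
c=cam('wrist'); save(c,'w9.png'); W=cloud(c); W[c['depth']<=0]=np.nan
np.save('w9.npy',W)
s=cam('side'); S=cloud(s); S[s['depth']<=0]=np.nan
cv2.imwrite('pics/w9c.png',np.vstack([cv2.resize(c['color'][20:270,180:500,::-1],(512,400),interpolation=cv2.INTER_CUBIC)[:330],cv2.resize(s['color'][190:270,260:390,::-1],(512,270),interpolation=cv2.INTER_CUBIC)]))
a=np.radians(7.2); ex=np.array([np.cos(a),np.sin(a)]); ey=np.array([-ex[1],ex[0]]);
for Q in (W,S):
    q=sel(Q,(430,-260,-5),(620,40,60)); D=np.c_[q[:,:2]@ex-501.3,q[:,:2]@ey+134,q[:,2]]
    for y in range(-120,-30,10):
        row=[]
        for x in range(-60,60,10):
            m=(abs(D[:,0]-x-5)<5)&(abs(D[:,1]-y-5)<5); row.append(int(np.median(D[m,2])) if m.sum()>2 else -9)
        print(y,row)
E
```

```text
t: 21.4
eef_pos: [505.0, -191.9, 142.9]
tcp_rot: [-3.141, 0.0, 0.13]
ft_force: [-0.0, 0.7, -0.4]
opening: 0.501
-120 [0, 0, 0, 0, 0, 0, 13, 20, 20, 22, 35, 8]
-110 [0, 0, 0, 0, 0, 17, 20, 20, 20, 19, 7, 7]
-100 [0, 0, 0, 0, 17, 20, 20, 20, 18, 7, 6, 7]
-90 [7, 7, 7, 18, 20, 20, 19, 14, 7, 7, 33, 49]
-80 [7, 9, 20, 20, 20, 20, 8, 7, 7, 21, 20, 37]
-70 [8, 21, 20, 20, 20, 11, 7, 7, 8, 14, 21, 37]
-60 [36, 21, 20, 20, 15, 7, 7, 7, 7, 13, 19, 37]
-50 [7, 20, 17, 8, 7, 7, 7, 7, 7, 19, 23, 37]
-40 [7, 7, 7, 7, 7, 7, 7, 7, 7, 8, 20, 37]
-120 [0, 0, 0, 0, 0, 0, -9, -9, -9, -9, 49, -9]
-110 [0, 0, -1, 0, 0, 7, -9, -9, 19, -9, -9, -9]
-100 [4, 5, 4, 5, 12, 19, 19, 19, -9, -9, 31, 23]
-90 [6, 7, 10, 15, 19, 19, -9, -9, -9, 17, 25, -9]
-80 [7, 18, 20, 19, 20, -9, -9, -9, 12, 16, 20, 36]
-70 [35, 34, 19, 20, 19, -9, -9, 7, 7, 10, 29, -9]
-60 [38, 40, -9, 18, -9, -9, -9, 6, 8, 13, 24, 36]
-50 [-9, 37, -9, -9, -9, 7, 7, 7, 9, 17, 23, -9]
-40 [-9, -9, -9, -9, -9, 6, 7, 6, 7, 7, 24, -9]
```

View pics/w9c.png

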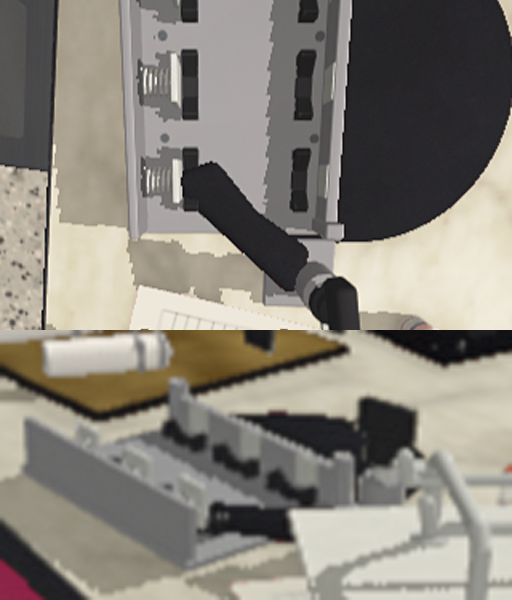

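Run:
```python
from fit import *
W=np.load('w9.npy')
for k in ['screw','dock','cover','cell_1','vial_1','timer','stand']:
    for r in regions_of(k,'wrist')[:2]:
        print(k,round(r['score'],2),np.round(np.array(r['box'])*[640,400,640,400]),r['pixels'].sum())
img=cv2.imread('pics/w9.png'); dark=(img.max(2)<60)
a=np.radians(7.2); ex=np.array([np.cos(a),np.sin(a)]); ey=np.array([-ex[1],ex[0]]);
D=np.dstack([W[:,:,:2]@ex-501.3,W[:,:,:2]@ey+134,W[:,:,2]])
m=dark&(D[:,:,2]>11)&(D[:,:,2]<28)&(D[:,:,0]>-34)&(D[:,:,0]<60)&(D[:,:,1]>-140)&(D[:,:,1]<-30)&~((D[:,:,0]>20)&(D[:,:,1]>-90))
n,l,st,_=cv2.connectedComponentsWithStats(m.astype(np.uint8)); i=1+st[1:,4].argmax(); m=l==i
q=W[m]; print(m.sum(),np.median(q,0),rect(q),'dock',rect(D[m]),np.percentile(q[:,2],[1,10,50,90,99]).round(1))
# cross profile
d=D[m][:,:2]-D[m][:,:2].mean(0); u=np.linalg.svd(d,full_matrices=False)[2]; print('dir',u[0],D[m].mean(0)); t=d@u.T
for k in range(-14,15,2):
    s=abs(t[:,1]-k)<1; print(k,s.sum(),np.median(D[m][s,2]).round(1) if s.sum() else '',end=' | ')
```

```text
screw 0.85 [374. 194. 407. 257.] 1457
screw 0.61 [430. 218. 467. 242.] 642
dock 0.93 [251.   0. 406. 258.] 23876
cover 0.93 [256. 256. 371. 325.] 3081
cover 0.73 [374. 196. 407. 255.] 1412
vial_1 0.74 [372. 190. 406. 252.] 1416
vial_1 0.41 [255.   0. 404. 261.] 23849
timer 0.22 [255.   1. 407. 258.] 24278
2298 [ 524.63129746 -159.51757537   20.00893805] (array([ 525.7, -158.5]), array([ 32.2, 104.4]), 54.8) dock (array([  0.4, -89.1]), array([ 32.2, 104.4]), 47.6) [14.8 17.4 20.  21.2 22.1]
dir [ 0.70327027 -0.71092259] [  0.33737545 -89.29605159  19.6405365 ]
-14 61 18.4 | -12 134 17.9 | -10 164 19.1 | -8 169 19.8 | -6 170 20.3 | -4 169 20.5 | -2 169 20.5 | 0 162 20.5 | 2 165 20.4 | 4 161 20.5 | 6 159 20.5 | 8 154 20.4 | 10 145 19.8 | 12 133 18.9 | 14 95 17.5 |
```

```bash
python3 -m inch '[[0,0,7.5,1,8,0,0],[0,0,7.5,1,8,0,0],[0,0,7.5,1,8,0,0],[0,0,7.5,1,8,0,0],[0,0,7.5,1,6.6,0,0],[0,0,7,1.5,6,0,0],[0,0,0,0,0,-40,0],[0,0,0,0,0,-40,0],[0,0,0,0,0,-30,0],[0,0,0,0,0,-20,0]]';python3 -m inch '[[0,0,0,0,0,-15,0],[0,0,0,0,0,-9,0],[0,0,0,0,0,-4,0],[0,0,0,0,0,0,0]]'
```

```text
t: 22.85
eef_pos: [510.9, -145.0, 10.8]
tcp_rot: [-3.14, 0.0, 0.91]
ft_force: [0.4, -0.5, -0.1]
opening: 0.499
t: 23.25
eef_pos: [511.5, -145.5, -15.3]
tcp_rot: [-3.142, -0.0, 0.909]
ft_force: [0.5, -0.4, 0.4]
opening: 0.499
```

```bash
python3 -m inch '[[0,0,0,0,0,0,-1],[0,0,0,0,0,0,-1],[0,0,0,0,0,0,-1],[0,0,0,0,0,0,-1],[0,0,0,0,0,0,-1],[0,0,0,0,0,0,-1],[0,0,0,0,0,0,-1]]';python3 -m inch '[[0,0,0,0,0,2,-1],[0,0,0,0,0,3,-1],[0,0,0,0,0,5,-1],[0,0,0,0,0,5,-1],[0,0,0,0,0,0,-1]]'
```

```text
t: 23.95
eef_pos: [511.4, -145.5, -15.4]
tcp_rot: [-3.142, -0.0, 0.909]
ft_force: [0.2, 0.9, 0.0]
opening: 0.007
t: 24.45
eef_pos: [511.8, -145.7, 0.5]
tcp_rot: [3.14, -0.0, 0.909]
ft_force: [0.1, 0.3, -0.2]
opening: 0.009
```

```bash
python3 -m inch '[[0,0,0,0,0,30,0],[0,0,0,0,0,40,0],[0,0,-7.5,0,-8,40,0],[0,0,-7.5,0,-8,30,0],[0,0,-7.5,0,-8,0,0],[0,0,-7.5,0,-8,0,0],[0,0,-7.5,-1,-8,0,0],[0,0,-7,-1,-6,0,0],[0,0,0,0,0,0,0]]'
python3 - <<'E'
from fit import *
print(state()['eef_pos'])
c=cam('wrist'); save(c,'w10.png'); W=cloud(c); W[c['depth']<=0]=np.nan
a=np.radians(7.2); ex=np.array([np.cos(a),np.sin(a)]); ey=np.array([-ex[1],ex[0]]);
q=sel(W,(430,-260,-5),(620,40,60)); D=np.c_[q[:,:2]@ex-501.3,q[:,:2]@ey+134,q[:,2]]
for y in range(-120,-30,10):
        row=[]
        for x in range(-60,60,10):
            m=(abs(D[:,0]-x-5)<5)&(abs(D[:,1]-y-5)<5); row.append(int(np.median(D[m,2])) if m.sum()>2 else -9)
        print(y,row)
E
```

```text
t: 25.35
eef_pos: [509.3, -192.0, 139.6]
tcp_rot: [3.141, -0.0, 0.13]
ft_force: [-0.4, -0.6, 0.7]
opening: 0.498
[ 509.30745271 -191.98724008  139.64978059]
-120 [0, 0, 0, 0, 0, 0, 15, 19, 20, 21, 35, 8]
-110 [0, 0, 0, 0, 0, 16, 20, 20, 20, 19, 8, 7]
-100 [0, 0, 0, 0, 18, 20, 20, 20, 18, 7, 6, 6]
-90 [7, 7, 7, 18, 20, 20, 19, 13, 7, 7, 33, 48]
-80 [7, 19, 20, 20, 20, 19, 8, 7, 8, 21, 21, 37]
-70 [9, 29, 20, 20, 20, 9, 7, 7, 7, 14, 20, 37]
-60 [35, 26, 19, 20, 15, 7, 7, 7, 7, 13, 22, 37]
-50 [7, 22, 17, 8, 7, 7, 7, 7, 8, 19, 21, 37]
-40 [7, 7, 7, 7, 7, 7, 7, 7, 7, 8, 19, 37]
```

View pics/w10.png

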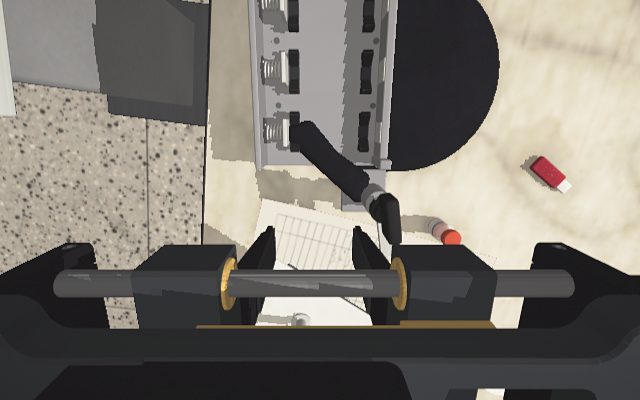

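```bash
python3 -m inch '[[0,0,0,0,10,30,0],[0,0,0,5,35,30,0],[0,0,0,5,45,20,0],[0,0,0,5,45,0,0],[0,0,0,5,45,0,0],[0,0,0,5,45,0,0],[0,0,0,5,45,0,0],[0,0,0,5,20,0,0],[0,0,0,0,0,0,0]]'
cat > cells.py <<'E'
from fit import *
import sys
def cells(n,sv=None):
    c=cam(n); P=cloud(c)
    if sv: save(c,sv)
    out=[]
    for r in regions_of('cell_1',n)[:5]:
        m=r['pixels']&(c['depth']>0)&(P[:,:,2]>24)&(P[:,:,2]<60); q=P[m]
        if len(q)<40: continue
        cen,sz,_=cv2.minAreaRect(q[:,:2].astype(np.float32)); b=cv2.boxPoints((cen,sz,_)); e=[b[1]-b[0],b[2]-b[1]]; e=max(e,key=np.linalg.norm); L=np.linalg.norm(e); e=e/L
        w=np.c_[-e[1],e[0]] if 0 else np.array([-e[1],e[0]])
        t=(q[:,:2]-cen)@e; s=(q[:,:2]-cen)@w
        top=q[abs(s-np.median(s))<5]
        out.append((round(r['score'],2),len(q),np.round(cen,1),np.round(sz,1),round(float(np.degrees(np.arctan2(e[1],e[0]))),1),[round(float(np.percentile((top[:,:2]-cen)@e,k)),1) for k in (1,99)],np.percentile(top[:,2],[50,95]).round(1)))
    for o in out: print(n,*o)
if __name__=='__main__': 
    print(state()['eef_pos']); cells('wrist',sys.argv[1]); cells('top')
E
python3 cells.py w11.png
```

```text
t: 26.3
eef_pos: [544.4, 101.3, 219.5]
tcp_rot: [-3.141, -0.0, 0.14]
ft_force: [-1.1, -0.6, -0.8]
opening: 0.5
[544.35937871 101.26110492 219.50978714]
wrist 0.83 1880 [560.1 150.3] [ 31.8 100. ] -15.9 [-48.5, 49.0] [42.9 44.5]
wrist 0.78 2402 [552.2 251.9] [32.4 99.9] -8.6 [-48.8, 48.6] [42.8 44.4]
top 0.56 400 [525.5 356.4] [99.  33.1] 8.2 [-48.5, 48.2] [41.9 45.8]
```

View pics/w11.png

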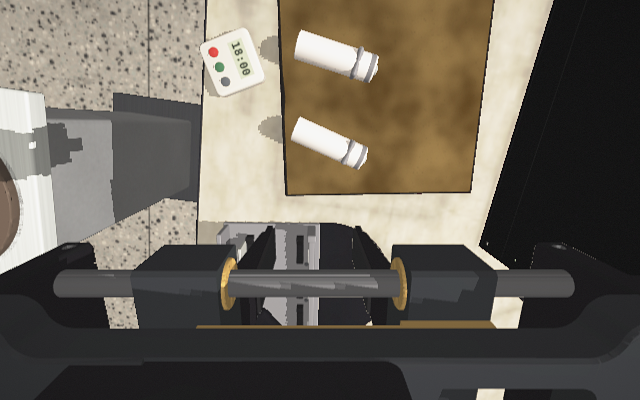

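```bash
python3 -m inch '[[0,0,8.3,1,6.4,-20,0],[0,0,8.3,1,6.4,-20,0],[0,0,8.3,1,6.4,-20,0],[0,0,8.3,1,6.4,-20,0],[0,0,8.3,1,6.4,-20,0],[0,0,8.3,1,6.4,-20,0],[0,0,8.3,1,6.4,0,0],[0,0,7.9,1,6.4,0,0],[0,0,0,0,0,0,0],[0,0,0,0,0,0,0]]'
python3 - <<'E'
from fit import *
c=cam('wrist'); P=cloud(c); save(c,'w12.png')
for r in regions_of('cell_1','wrist')[:3]: print(r['score'],np.round(np.array(r['box'])*[640,400,640,400]),np.median(P[r['pixels']],0).round())
E
python3 cells.py w12.png
```

```text
t: 27.5
eef_pos: [552.5, 148.8, 99.7]
tcp_rot: [3.142, -0.0, 1.28]
ft_force: [0.3, -0.9, 0.2]
opening: 0.499
0.85 [303. 152. 337. 259.] [554. 151.  41.]
0.72 [499.  40. 572. 162.] [523. 349.  40.]
0.68 [403. 110. 445. 226.] [546. 248.  41.]
[552.50555172 148.97012858  99.82401631]
wrist 0.92 3949 [550.  252.1] [32.6 96.2] -9.6 [-46.9, 46.8] [42.4 44. ]
wrist 0.76 5282 [527.  356.1] [100.4  33.1] 8.7 [-49.9, 44.8] [41.  43.7]
wrist 0.62 3445 [557.6 150.2] [32.5 96.1] -16.3 [-47.8, 47.1] [42.9 44.2]
top 0.91 391 [526.5 356. ] [101.1  32. ] 7.8 [-49.4, 47.2] [41.8 45.9]
```

```bash
python3 -m inch '[[0,0,0.6,0,3.3,-30,0],[0,0,0,0,0,-30,0],[0,0,0,0,0,-25,0],[0,0,0,0,0,-15,0],[0,0,0,0,0,-8,0],[0,0,0,0,0,-4,0],[0,0,0,0,0,0,0]]';python3 -m inch '[[0,0,0,0,0,0,-1],[0,0,0,0,0,0,-1],[0,0,0,0,0,0,-1],[0,0,0,0,0,0,-1],[0,0,0,0,0,0,-1],[0,0,0,0,0,0,-1]]'
```

```text
t: 28.5
eef_pos: [552.6, 153.0, -12.3]
tcp_rot: [3.142, -0.0, 1.295]
ft_force: [-0.7, -0.1, 0.7]
opening: 0.501
t: 29.1
eef_pos: [552.7, 153.0, -11.8]
tcp_rot: [3.141, -0.0, 1.295]
ft_force: [-0.7, -1.3, 5.8]
opening: 0.333
```

```bash
python3 -m inch '[[0,0,0,0,0,10,-1],[0,0,0,0,0,25,-1],[0,0,0,0,0,35,-1],[0,0,0,0,0,35,-1],[0,0,5,-5,-27,0,-1],[0,0,6,-5,-27,0,-1],[0,0,6,-5,-27,0,-1],[0,0,6,-5,-27,0,-1],[0.63,-4.96,0,-4,-28,0,-1],[0.63,-4.96,0,-3,-27,0,-1]]';python3 -m inch '[[0.63,-4.96,0,0,0,0,-1],[0.63,-4.96,0,0,0,0,-1],[0.63,-4.96,0,0,0,0,-1],[0,0,0,0,0,0,-1],[0,0,0,0,0,0,-1]]'
python3 - <<'E'
from fit import *
s=state();print(s['joints'].round(2),s['ft_force'].round(1))
T=R.from_euler('xyz',s['tcp_rot']).as_matrix(); print(T.round(3))
c=cam('side'); S=cloud(c); S[c['depth']<=0]=np.nan
w=cam('wrist'); W=cloud(w); W[w['depth']<=0]=np.nan; save(w,'w13.png')
t=cam('top'); Tp=cloud(t); Tp[t['depth']<=0]=np.nan
O=np.array([514.1,-70.1]); a=np.radians(7.2); ex=np.array([np.cos(a),np.sin(a)]); ey=np.array([-ex[1],ex[0]])
for n,cc,Q in (('side',c,S),('wrist',w,W),('top',t,Tp)):
    for r in regions_of('cell_1',n)[:4]:
        q=Q[r['pixels']&np.isfinite(Q[:,:,0])]; q=q[q[:,2]>55]
        if len(q)<20 : continue
        D=np.c_[(q[:,:2]-O)@ex,(q[:,:2]-O)@ey,q[:,2]]
        print(n,round(r['score'],2),len(q),np.percentile(D,[1,50,99],axis=0).round(1).tolist())
        # axial fit in x-z
        v=np.linalg.svd(D[:,[0,2]]-D[:,[0,2]].mean(0),full_matrices=False)[2][0]; print('tilt',np.degrees(np.arctan2(v[1],v[0])), 'yaw',np.degrees(np.arctan(np.polyfit(D[:,0],D[:,1],1)[0])))
E
```

```text
t: 30.1
eef_pos: [525.5, -11.1, 93.2]
tcp_rot: [2.963, 0.001, 1.697]
ft_force: [0.2, 0.4, -0.8]
opening: 0.326
t: 30.6
eef_pos: [527.2, -6.9, 94.7]
tcp_rot: [2.744, -0.007, 1.7]
ft_force: [-0.0, 0.3, -2.5]
opening: 0.335
[-0.22  0.39  2.18  0.62  0.24 -2.5 ] [-0.   0.3 -2.5]
[[-0.129  0.915  0.383]
 [ 0.992  0.116  0.056]
 [ 0.007  0.387 -0.922]]
side 0.75 275 [[-36.3, 40.0, 104.4], [-11.2, 45.6, 132.5], [53.1, 66.5, 158.8]]
tilt -158.04437072252364 yaw -5.434889342742016
wrist 0.97 6719 [[-37.7, 45.3, 108.4], [-12.5, 60.6, 136.5], [37.5, 75.8, 158.7]]
tilt 26.21272689205686 yaw -0.7171574401171043
wrist 0.6 1838 [[33.0, -174.4, 56.1], [41.3, -128.2, 72.4], [57.0, -107.5, 100.0]]
tilt 106.09194385088801 yaw -64.79618515512173
top 0.52 202 [[14.5, 46.1, 143.9], [36.1, 61.3, 155.9], [58.6, 75.9, 166.1]]
tilt -166.64956120930515 yaw -0.7801395082150052
```

View pics/w13.png

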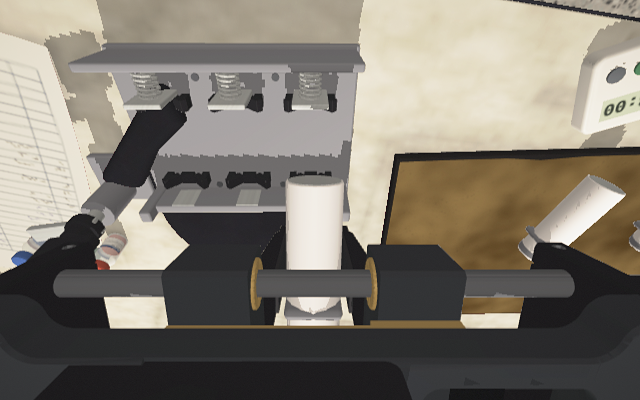

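```bash
python3 -m inch '[[0,0,0,-2,-3.1,-15,-1],[0,0,0,0,0,-20,-1],[0,0,0,0,0,-20,-1],[0,0,0,0,0,-12,-1],[0,0,0,0,0,-7,-1],[0,0,0,0,0,0,-1]]'
python3 - <<'E'
from fit import *
s=state();print(s['joints'].round(2),s['ft_force'].round(1))
T=R.from_euler('xyz',s['tcp_rot']).as_matrix(); 
O=np.array([514.1,-70.1]); a=np.radians(7.2); ex=np.array([np.cos(a),np.sin(a)]); ey=np.array([-ex[1],ex[0]])
p=s['eef_pos']; print('dock p',(p[:2]-O)@ex,(p[:2]-O)@ey,p[2],'tz',T[:2,2]@ex,T[:2,2]@ey,T[2,2],'tx',T[:2,0]@ex,T[2,0])
w=cam('wrist'); W=cloud(w); W[w['depth']<=0]=np.nan; save(w,'w14.png')
c=cam('side'); S=cloud(c); S[c['depth']<=0]=np.nan; save(c,'s14.png')
for n,Q in (('wrist',W),('side',S)):
    for r in regions_of('cell_1',n)[:4]:
        q=Q[r['pixels']&np.isfinite(Q[:,:,0])]; D=np.c_[(q[:,:2]-O)@ex,(q[:,:2]-O)@ey,q[:,2]]
        print(n,round(r['score'],2),len(q),np.percentile(D,[1,50,99],axis=0).round(1).tolist())
E
```

```text
t: 31.5
eef_pos: [535.4, -4.2, 38.9]
tcp_rot: [2.78, 0.005, 1.691]
ft_force: [-0.9, 0.2, -1.3]
opening: 0.33
[-0.19  0.51  2.18  0.83  0.14 -2.68] [-0.9  0.2 -1.3]
dock p 29.356601131145155 62.677746385043704 38.93493045138821 tz 0.35359900397495353 -0.006460780121557742 -0.9353747926409722 tx 0.005404162974370824 -0.004864042455565543
wrist 0.79 6842 [[-28.6, 47.0, 50.7], [-2.5, 62.6, 82.0], [49.0, 78.3, 102.8]]
wrist 0.65 1566 [[38.7, 299.3, 12.8], [61.5, 305.7, 28.8], [77.2, 314.1, 42.1]]
side 0.75 294 [[-27.7, 40.4, 5.8], [-0.8, 48.3, 76.5], [133.4, 177.4, 104.2]]
side 0.75 196 [[49.8, 427.3, 10.4], [83.0, 436.8, 29.3], [123.8, 464.2, 42.5]]
side 0.56 274 [[-40.1, 79.6, 9.1], [63.3, 304.7, 27.7], [116.0, 404.5, 128.6]]
```

```bash
python3 -m inch '[[0,0,0,0,0,20,-1],[0,0,0,0,0,30,-1],[0,0,0,0,0,30,-1],[-0.6,5,0,0,0,0,-1],[-0.6,5,0,0,0,0,-1],[-0.6,5,0,0,0,0,-1],[-0.6,5,0,0,0,0,-1],[0,0,0,0,20,0,-1],[0,0,0,0,30,0,-1],[0,0,0,0,0,0,-1]]'; python3 -c "
from h import *
s=state();print(s['joints'].round(2));print(R.from_euler('xyz',s['tcp_rot']).as_matrix().round(3))"
```

```text
t: 32.7
eef_pos: [535.1, 47.7, 118.9]
tcp_rot: [3.131, 0.004, 1.694]
ft_force: [0.2, -1.5, -2.5]
opening: 0.336
[-0.03  0.45  1.86 -0.    0.82 -1.72]
[[-0.123  0.992  0.011]
 [ 0.992  0.123 -0.003]
 [-0.004  0.011 -1.   ]]
```

```bash
python3 -m inch '[[0,-0.6,0,4,35,0,-1],[0,0,0,5,35,0,-1],[0,0,0,4,32,0,-1],[0,0,0,0,0,-35,-1],[0,0,0,0,0,-35,-1],[0,0,0,0,0,-30,-1],[0,0,0,0,0,-18,-1],[0,0,0,0,0,-9,-1],[0,0,0,0,0,-3,-1],[0,0,0,0,0,0,-1]]'; python3 -m inch '[[0,0,0,0,0,-1,-1],[0,0,0,0,0,0,0],[0,0,0,0,0,0,0],[0,0,0,0,0,0,0],[0,0,0,0,0,0,0],[0,0,0,0,0,30,0],[0,0,0,0,0,40,0],[0,0,-8.5,0,0,40,0],[0,0,-8.5,0,0,0,0],[0,0,-8.5,0,0,0,0]]'
```

```text
t: 33.7
eef_pos: [548.7, 147.4, -10.8]
tcp_rot: [3.12, 0.006, 1.692]
ft_force: [-0.7, 0.7, -1.0]
opening: 0.333
t: 34.7
eef_pos: [548.9, 147.8, 99.2]
tcp_rot: [3.118, 0.004, 1.241]
ft_force: [-0.2, -0.4, -0.1]
opening: 0.502
```

```bash
python3 -m inch '[[0,0,-8.5,0,0,0,0],[0,0,-8.5,0,0,0,0],[0,0,-8.5,0,0,0,0],[0,0,-8.5,0,0,0,0],[0,0,-8.5,0,0,0,0],[0,0,-8.5,0,0,0,0],[0,0,-8.5,0,0,0,0],[0,0,-8.5,0,0,0,0],[0,0,-8.5,0,0,0,0],[0,0,-8.5,0,0,0,0]]';python3 -m inch '[[0,0,-8.5,0,-15,0,0],[0,0,-8.5,0,-15,0,0],[0,0,-8.5,0,-15,0,0],[0,0,-8.5,0,-15,10,0],[0,0,-8.5,0,0,10,0],[0,0,-8.5,0,0,10,0],[0,0,-8.5,0,0,0,0],[0,0,-8.5,0,0,0,0],[0,0,0,0,0,0,0]]'
cat > pose.py <<'E'
from fit import *
O=np.array([514.1,-70.1]); A=7.2; a=np.radians(A); ex=np.array([np.cos(a),np.sin(a),0]); ey=np.array([-ex[1],ex[0],0])
def dk(p): p=np.asarray(p,float); q=p[...,:2]-O; return np.stack([q@ex[:2],q@ey[:2],p[...,2]],-1)
def turn(axis_deg,tilt):
    """rotvec (deg, world) from now to tool with jaws across a cell at world yaw axis_deg, tool tilted +tilt (tips to +x of the cell)"""
    s=state(); T=R.from_euler('xyz',s['tcp_rot'])
    y=np.radians(axis_deg); cx=np.array([np.cos(y),np.sin(y),0]); cy=np.array([-cx[1],cx[0],0]); t=np.radians(tilt)
    tz=np.sin(t)*cx-np.cos(t)*np.array([0,0,1]); tx=-cy
    G=R.from_matrix(np.c_[tx,np.cross(tz,tx),tz]); return (G*T.inv()).as_rotvec(degrees=True).round(2)
def info():
    s=state(); T=R.from_euler('xyz',s['tcp_rot']).as_matrix(); print('dock p',dk(s['eef_pos']).round(1),'tz',np.round([T[:,2]@ex,T[:,2]@ey,T[2,2]],3),'q',s['joints'].round(2),'F',s['ft_force'].round(1),'op',round(s['opening'],3))
E
python3 cells.py w15.png; python3 -c "
from pose import *
info(); print(turn(7.2,-8))"
```

```text
t: 35.7
eef_pos: [548.3, 147.7, 97.6]
tcp_rot: [3.12, 0.006, -0.242]
ft_force: [0.1, -0.1, 0.1]
opening: 0.498
t: 36.6
eef_pos: [548.3, 87.6, 127.7]
tcp_rot: [3.121, 0.006, -1.425]
ft_force: [0.7, 0.4, 0.5]
opening: 0.5
[548.33123088  87.57332292 127.68311519]
wrist 0.87 3153 [557.2 148.2] [100.1  32.2] 6.0 [-48.2, 49.3] [42.7 44.4]
wrist 0.74 3528 [553.2 251.1] [ 32.1 100.3] -8.7 [-48.8, 49.4] [41.8 43.9]
wrist 0.57 3460 [558.9 380.8] [ 27.6 100.3] -3.4 [-47.5, 46.6] [37.2 42.6]
top 0.98 406 [557.  387.8] [100.3  33.7] 1.6 [-48.7, 49.5] [40.8 45.5]
top 0.37 49 [520.4 265.2] [33.6 13.8] 10.4 [-16.7, 16.6] [40.9 43.3]
dock p [ 53.7 152.2 127.5] tz [-0.021  0.005 -1.   ] q [0.04 0.47 1.78 0.   0.91 1.45] F [ 0.5  0.4 -0.2] op 0.502
[-1.26  6.68 -1.44]
```

```bash
python3 -m inch '[[-0.63,3.34,-1.3,-2,20,-12,0],[-0.63,3.34,-1.3,-2,20,-12,0],[0,0,0,-0.5,19,-14,0],[0,0,0,0,0,0,0]]'; python3 -c "
from pose import *
info(); print(turn(6,-8), np.array([543.8,146.8,-11.1])-state()['eef_pos'])"
```

```text
t: 37.2
eef_pos: [543.0, 148.2, 87.8]
tcp_rot: [2.999, -0.001, -1.465]
ft_force: [0.9, -0.5, 0.2]
opening: 0.497
dock p [ 56.  213.   87.8] tz [-0.142  0.001 -0.99 ] q [0.15 0.58 1.71 0.01 0.99 1.61] F [ 0.9 -0.5  0.2] op 0.497
[ 0.09 -0.16 -0.09] [  0.83921163  -1.40214048 -98.90012629]
```

```bash
python3 -m inch '[[0,0,0,0.8,-1.4,-30,0],[0,0,0,0,0,-30,0],[0,0,0,0,0,-20,0],[0,0,0,0,0,-12,0],[0,0,0,0,0,-6,0],[0,0,0,0,0,-1,0],[0,0,0,0,0,0,0]]';python3 -m inch '[[0,0,0,0,0,0,-1],[0,0,0,0,0,0,-1],[0,0,0,0,0,0,-1],[0,0,0,0,0,0,-1],[0,0,0,0,0,0,-1],[0,0,0,0,0,0,-1]]'; python3 -c "
from pose import *
info()"
```

```text
t: 37.9
eef_pos: [545.1, 145.2, -8.7]
tcp_rot: [3.003, -0.002, -1.469]
ft_force: [-0.1, 0.7, 0.4]
opening: 0.498
t: 38.5
eef_pos: [544.9, 145.4, -8.9]
tcp_rot: [3.003, -0.002, -1.469]
ft_force: [-1.1, 1.5, 6.2]
opening: 0.331
dock p [ 57.6 209.9  -8.9] tz [-0.138  0.002 -0.99 ] q [0.14 0.72 1.77 0.01 0.79 1.61] F [-1.1  1.5  6.2] op 0.331
```

```bash
python3 -m inch '[[0,0,0,0,0,10,-1],[0,0,0,0,0,25,-1],[0,0,0,0,0,35,-1],[0,0,0,0,0,30,-1],[0,0,1.2,-3,-15,0,-1],[0.6,-5,0,-5,-25,0,-1],[0.6,-5,0,-5,-30,0,-1],[0.6,-5,0,-5,-30,0,-1],[0.6,-5,0,-5,-30,0,-1],[0,0,0,-4,-26,0,-1]]'; python3 -m inch '[[0,0,0,0,0,0,-1],[0,0,0,0,0,0,-1]]'
python3 - <<'E'
from pose import *
info(); print(turn(7.2,12)); p=state()['eef_pos']; print('to go',np.r_[O+10.8*ex[:2]+58*ey[:2],69]-p)
w=cam('wrist'); W=cloud(w); W[w['depth']<=0]=np.nan; save(w,'w16.png')
t=cam('top'); Tp=cloud(t); Tp[t['depth']<=0]=np.nan
s=cam('side'); Sp=cloud(s); Sp[s['depth']<=0]=np.nan
for n,Q in (('wrist',W),('top',Tp),('side',Sp)):
    for r in regions_of('cell_1',n)[:4]:
        q=Q[r['pixels']&np.isfinite(Q[:,:,0])&(Q[:,:,2]>70)]
        if len(q)>20: print(n,round(r['score'],2),len(q),np.percentile(dk(q),[1,50,99],axis=0).round(1).tolist())
E
```

```text
t: 39.5
eef_pos: [515.2, -11.8, 90.9]
tcp_rot: [-2.929, -0.003, -1.449]
ft_force: [-0.1, 0.0, -2.4]
opening: 0.326
t: 39.7
eef_pos: [517.8, -11.1, 91.0]
tcp_rot: [-2.929, -0.003, -1.45]
ft_force: [0.7, 1.1, -1.4]
opening: 0.329
dock p [11.  58.1 91. ] tz [ 0.211 -0.004 -0.978] q [-0.18  0.41  2.07  0.14  0.46  1.15] F [ 0.7  1.1 -1.4] op 0.329
[0.14 0.18 0.28]
to go [ -0.20624193  -0.09043628 -22.03768959]
wrist 0.79 7791 [[-39.2, 42.7, 121.3], [23.8, 58.1, 147.7], [56.3, 73.6, 159.5]]
top 0.65 109 [[-6.2, 44.1, 141.7], [41.6, 58.0, 152.8], [54.2, 74.8, 396.1]]
top 0.42 3392 [[-155.0, -382.0, 72.3], [-63.5, -279.6, 78.4], [31.7, -182.1, 144.3]]
side 0.65 318 [[-40.8, 39.5, 100.0], [-12.5, 44.8, 129.0], [50.8, 66.1, 155.8]]
```

```bash
python3 -m inch '[[0,0,0.3,0,0,-25,-1],[0,0,0,0,0,-25,-1],[0,0,0,0,0,-15,-1],[0,0,0,0,0,-8,-1],[0,0,0,0,0,-5,-1],[0,0,0,0,0,-4,-1],[0,0,0,0,0,0,-1]]'; python3 -c "
from pose import *
info(); print(turn(7.2,12))"
```

```text
t: 40.7
eef_pos: [517.8, -10.7, 8.7]
tcp_rot: [-2.929, -0.003, -1.443]
ft_force: [-1.0, -0.3, -1.6]
opening: 0.33
dock p [11.1 58.5  8.7] tz [ 0.211 -0.002 -0.978] q [-0.18  0.57  2.14  0.26  0.24  1.01] F [-1.  -0.3 -1.6] op 0.33
[ 0.14  0.18 -0.11]
```

```bash
python3 -m inch '[[0,0,0,-4,-1,0,-1],[0,0,0,-4,-0.5,0,-1],[0,0,0,-4,-0.5,0,-1],[0,0,0,-4,-0.5,0,-1],[0,0,0,-2.2,-0.3,0,-1],[0,0,0,0,0,0,-1]]'; python3 -c "
from pose import *
info(); print(turn(7.2,12))"
```

```text
t: 41.3
eef_pos: [501.2, -13.9, 9.7]
tcp_rot: [-2.925, -0.004, -1.444]
ft_force: [8.8, 6.3, -2.5]
opening: 0.332
dock p [-5.8 57.4  9.7] tz [ 0.215 -0.004 -0.977] q [-0.2   0.56  2.18  0.31  0.21  0.95] F [ 8.8  6.3 -2.5] op 0.332
[ 0.2   0.43 -0.06]
```

```bash
python3 -m inch '[[0,0,0,-1.1,0.9,0,-1],[-0.31,2.48,0,-1.66,-0.21,-2.1,-1],[-0.31,2.48,0,-1.66,-0.21,-2,-1],[-0.31,2.48,0,-1.66,-0.21,-2,-1],[-0.31,2.48,0,-1.66,-0.21,-1.9,-1],[0,0,0,0,0,0,-1]]'; python3 -c "
from pose import *
info(); print(turn(7.2,2))"
```

```text
t: 41.9
eef_pos: [495.0, -13.9, 1.4]
tcp_rot: [-3.099, -0.004, -1.443]
ft_force: [8.8, 0.7, -4.9]
opening: 0.33
dock p [-11.9  58.1   1.4] tz [ 0.043 -0.004 -0.999] q [-0.17  0.59  2.07  0.02  0.44  1.26] F [ 8.8  0.7 -4.9] op 0.33
[ 0.18  0.49 -0.12]
```

```bash
python3 -m inch '[[0,0,0,-1,-0.1,0,-1],[-0.31,2.6,0,-1.66,-0.21,-1.9,-1],[-0.31,2.6,0,-1.66,-0.21,-1.8,-1],[-0.31,2.6,0,-1.66,-0.21,-1.8,-1],[-0.31,2.6,0,-1.66,-0.21,-1.7,-1],[0,0,0,0,0,0,-1]]'; python3 -c "
from pose import *
info(); print(turn(7.2,-8))"
```

```text
t: 42.5
eef_pos: [487.4, -14.7, -6.0]
tcp_rot: [3.002, -0.002, -1.443]
ft_force: [10.1, 1.7, 0.4]
opening: 0.331
dock p [-19.5  58.3  -6. ] tz [-0.139 -0.002 -0.99 ] q [-0.14  0.65  1.96 -0.06  0.67  1.35] F [10.1  1.7  0.4] op 0.331
[ 0.1   0.01 -0.13]
```

```bash
python3 -m inch '[[0,0,0,0,0,-0.5,-1],[0,0,0,0,0,0,-0.1],[0,0,0,0,0,0,-0.1],[0,0,0,0,0,0,-0.1],[0,0,0,0,0,0,-0.1],[0,0,0,2,0,18,-0.1],[0,0,0,3,0.5,25,-0.1],[0,0,0,0,0,30,0],[0,0,0,0,30,30,0],[0,0,0,0,0,0,0]]'
cat > chk.py <<'E'
from pose import *
import sys
n=sys.argv[1]; info()
w=cam(n); W=cloud(w); W[w['depth']<=0]=np.nan; save(w,sys.argv[2])
for r in regions_of('cell_1',n)[:5]:
    q=W[r['pixels']&np.isfinite(W[:,:,0])]; D=dk(q); m=(D[:,0]>-90)&(D[:,0]<80)&(abs(D[:,1])<95)&(D[:,2]>20)&(D[:,2]<80)
    if m.sum()<30: continue
    D=D[m]; yc=np.median(D[:,1]); top=D[abs(D[:,1]-yc)<4]; b=top[(top[:,0]>-45)&(top[:,0]<10)]
    print(n,round(r['score'],2),m.sum(),'ext',np.percentile(D,[1,99],axis=0).round(1).tolist(),'tilt deg',np.degrees(np.arctan(np.polyfit(b[:,0],b[:,2],1)[0])).round(2),'top z',np.median(b[:,2]).round(1),rect(D))
E
python3 chk.py top t17.png; python3 chk.py side s17.png; python3 chk.py wrist w17.png
```

```text
t: 43.5
eef_pos: [490.3, 17.7, 99.0]
tcp_rot: [3.001, -0.001, -1.442]
ft_force: [0.0, -1.3, -0.0]
opening: 0.501
dock p [-12.6  90.1  99. ] tz [-0.14  -0.002 -0.99 ] q [-0.08  0.48  1.89 -0.04  0.91  1.39] F [ 0.  -1.3 -0. ] op 0.501
dock p [-14.   88.9  96.1] tz [-0.144 -0.001 -0.99 ] q [-0.08  0.48  1.89 -0.04  0.91  1.39] F [-0.7  0.1  0.1] op 0.501
side 0.73 304 ext [[-50.7, 37.4, 21.4], [38.8, 61.8, 45.8]] tilt deg -2.18 top z 33.9 (array([-9.4, 44.7]), array([99.5, 46. ]), 21.1)
dock p [-14.6  88.4  95.1] tz [-0.146 -0.001 -0.989] q [-0.08  0.49  1.89 -0.04  0.91  1.39] F [-0.5 -0.3 -0.8] op 0.502
wrist 0.62 3835 ext [[-51.4, 42.9, 26.3], [43.4, 73.8, 46.8]] tilt deg -0.18 top z 45.3 (array([-4.2, 57.1]), array([99.1, 35.2]), 0.2)
```

View pics/w17.png

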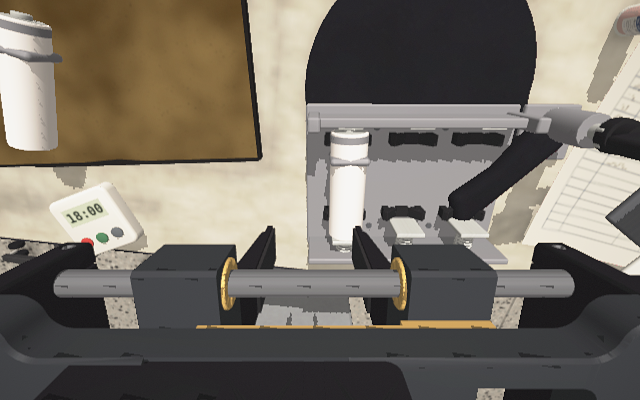

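```bash
python3 -m inch '[[0,0,-4,8,25,10,0],[0,0,-4,8,30,10,0],[0,0,-4,8,30,5,0],[0,0,-4,8,30,0,0],[0,0,0,8,30,0,0],[0,0,0,5,30,0,0],[0,0,0,0,0,0,0],[0,0,0,0,0,0,0]]'; python3 cells.py w18.png; python3 -c "
from pose import *
info(); print(turn(-9,-8))"
```

```text
t: 44.6
eef_pos: [533.7, 190.8, 119.9]
tcp_rot: [2.995, -0.001, -1.721]
ft_force: [-0.0, -1.4, -0.3]
opening: 0.501
[533.69728257 190.77975814 119.92753699]
wrist 0.94 3703 [559.2 387. ] [100.5  31.7] 1.1 [-48.3, 48.1] [40.2 43.3]
wrist 0.81 3345 [553.3 251.3] [ 32.1 100.1] -8.9 [-48.7, 49.5] [42.6 44.2]
wrist 0.77 3754 [503.5  -9.1] [103.1  43.1] 11.2 [-48.7, 46.4] [43.9 46.1]
top 0.9 384 [502.3 -12.4] [98.2 33.3] 5.7 [-48.3, 48.5] [45.  48.4]
top 0.53 196 [554.3 391.4] [94.6 23.5] 4.4 [-46.0, 46.6] [41.9 46.5]
dock p [ 52.4 255.6 120.8] tz [-0.14   0.039 -0.989] q [0.2  0.54 1.68 0.06 1.05 1.89] F [-0.7 -0.  -0.1] op 0.5
[-0.01 -0.34 -0.26]
```

```bash
python3 -m inch '[[0,-0.3,-0.2,2,20,-5,0],[0,0,0,2,20,-10,0],[0,0,0,2.5,22.5,-15,0],[0,0,0,0,0,-25,0],[0,0,0,0,0,-25,0],[0,0,0,0,0,-25,0],[0,0,0,0,0,-15,0],[0,0,0,0,0,-7,0],[0,0,0,0,0,-3,0],[0,0,0,0,0,0,0]]';python3 -m inch '[[0,0,0,0,0,0,-1],[0,0,0,0,0,0,-1],[0,0,0,0,0,0,-1],[0,0,0,0,0,0,-1],[0,0,0,0,0,0,-1],[0,0,0,0,0,0,-1]]'; python3 -c "
from pose import *
info()"
```

```text
t: 45.8
eef_pos: [540.9, 253.5, -8.7]
tcp_rot: [3.002, 0.001, -1.726]
ft_force: [-0.3, 0.3, 0.2]
opening: 0.497
t: 46.4
eef_pos: [540.9, 253.7, -8.5]
tcp_rot: [3.002, 0.001, -1.725]
ft_force: [-0.4, -0.4, 6.7]
opening: 0.33
dock p [ 67.1 317.9  -8.5] tz [-0.133  0.039 -0.99 ] q [0.3  0.74 1.7  0.08 0.83 1.96] F [-0.4 -0.4  6.7] op 0.33
```

```bash
python3 -m inch '[[0,0,0,0,0,10,-1],[0,0,0,0,0,25,-1],[0,0,0,0,0,35,-1],[0,0,0,0,0,30,-1],[0,0,4,-2,-20,0,-1],[0,0,4,-2,-35,0,-1],[0,0,4,-2,-38,0,-1],[0,0,4,-2,-38,0,-1],[0,0,0,-2,-38,0,-1],[0.6,-5,0,-2,-38,0,-1]]'; python3 -m inch '[[0.6,-5,0,-2,-38,0,-1],[0.6,-5,0,-2,-38,0,-1],[0.6,-5,0,0,-39,0,-1],[0,0,0,0,0,0,-1],[0,0,0,0,0,0,-1]]'
cat > hov.py <<'E'
from pose import *
import sys
info(); print('turn',turn(7.2,12)); p=state()['eef_pos']; print('to go',(np.r_[O+10.8*ex[:2]+float(sys.argv[1])*ey[:2],91]-p).round(1))
for n in ('wrist','top','side'):
    w=cam(n); Q=cloud(w); Q[w['depth']<=0]=np.nan
    if n=='wrist': save(w,sys.argv[2])
    for r in regions_of('cell_1',n)[:4]:
        q=Q[r['pixels']&np.isfinite(Q[:,:,0])&(Q[:,:,2]>85)&(Q[:,:,2]<200)]
        if len(q)>20: print(n,round(r['score'],2),len(q),np.percentile(dk(q),[1,50,99],axis=0).round(1).tolist())
E
python3 hov.py 0 w19.png
```

```text
t: 47.4
eef_pos: [529.8, 45.1, 91.0]
tcp_rot: [3.091, -0.001, -1.446]
ft_force: [0.8, -0.8, -1.6]
opening: 0.333
t: 47.9
eef_pos: [524.2, -69.3, 91.3]
tcp_rot: [-2.93, -0.001, -1.449]
ft_force: [0.1, 0.2, -0.9]
opening: 0.332
dock p [10.2 -0.5 91.3] tz [ 0.21  -0.002 -0.978] q [-0.31  0.42  2.05  0.18  0.49  0.99] F [ 0.1  0.2 -0.9] op 0.332
turn [0.06 0.11 0.23]
to go [ 0.6  0.6 -0.3]
wrist 0.75 7651 [[-40.2, -16.0, 121.1], [22.9, -0.8, 147.7], [55.2, 14.4, 159.2]]
side 0.63 273 [[-41.3, -18.5, 103.4], [-18.7, -13.2, 127.7], [48.3, 8.3, 152.2]]
side 0.41 806 [[-95.7, -358.5, 87.0], [-3.0, -332.7, 132.4], [24.0, -251.3, 168.4]]
```

```bash
python3 -m inch '[[0,0,0.2,0.6,0.7,-25,-1],[0,0,0,0,0,-25,-1],[0,0,0,0,0,-15,-1],[0,0,0,0,0,-8,-1],[0,0,0,0,0,-5,-1],[0,0,0,0,0,-4,-1],[0,0,0,0,0,0,-1]]'; python3 -c "
from pose import *
info()"; python3 -m inch '[[0,0,0,-4,-0.5,0,-1],[0,0,0,-4,-0.5,0,-1],[0,0,0,-4,-0.5,0,-1],[0,0,0,-4,-0.5,0,-1],[0,0,0,-3.2,-0.4,0,-1],[0,0,0,0,0,0,-1]]'; python3 -c "
from pose import *
info(); print(turn(7.2,12))"
```

```text
t: 48.9
eef_pos: [525.3, -67.6, 9.0]
tcp_rot: [-2.93, -0.002, -1.443]
ft_force: [-0.4, 0.8, -1.1]
opening: 0.327
dock p [11.5  1.1  9. ] tz [ 0.21  -0.001 -0.978] q [-0.3   0.58  2.1   0.32  0.28  0.84] F [-0.4  0.8 -1.1] op 0.327
t: 49.5
eef_pos: [507.3, -70.6, 9.8]
tcp_rot: [-2.927, -0.003, -1.444]
ft_force: [8.5, 5.6, -1.9]
opening: 0.331
dock p [-6.8  0.4  9.8] tz [ 0.213 -0.003 -0.977] q [-0.32  0.56  2.15  0.37  0.25  0.77] F [ 8.5  5.6 -1.9] op 0.331
[ 0.14  0.34 -0.08]
```

```bash
python3 -m inch '[[0,0,0,-1.1,0.4,0,-1],[-0.31,2.48,0,-1.66,-0.21,-2.1,-1],[-0.31,2.48,0,-1.66,-0.21,-2,-1],[-0.31,2.48,0,-1.66,-0.21,-2,-1],[-0.31,2.48,0,-1.66,-0.21,-1.9,-1],[0,0,0,0,0,0,-1]]'; python3 -c "
from pose import *
info(); print(turn(7.2,2))"
```

```text
t: 50.1
eef_pos: [501.1, -71.1, 1.5]
tcp_rot: [-3.1, -0.003, -1.443]
ft_force: [10.5, 2.3, -4.0]
opening: 0.33
dock p [-13.    0.6   1.5] tz [ 0.041 -0.003 -0.999] q [-0.28  0.6   2.04  0.03  0.46  1.14] F [10.5  2.3 -4. ] op 0.33
[ 0.13  0.39 -0.13]
```

```bash
python3 -m inch '[[0,0,0,-0.3,-0.3,0,-1],[-0.31,2.58,0,-1.66,-0.21,-1.9,-1],[-0.31,2.58,0,-1.66,-0.21,-1.8,-1],[-0.31,2.58,0,-1.66,-0.21,-1.8,-1],[-0.31,2.58,0,-1.66,-0.21,-1.7,-1],[0,0,0,0,0,0,-1]]'; python3 -c "
from pose import *
info(); print(turn(7.2,-8))"
```

```text
t: 50.7
eef_pos: [494.1, -72.1, -6.0]
tcp_rot: [3.002, -0.001, -1.443]
ft_force: [9.4, -0.5, -1.7]
opening: 0.332
dock p [-20.1   0.6  -6. ] tz [-0.14  -0.001 -0.99 ] q [-0.25  0.65  1.94 -0.08  0.68  1.26] F [ 9.4 -0.5 -1.7] op 0.332
[ 0.05 -0.02 -0.15]
```

```bash
python3 -m inch '[[0,0,0,0,0,-0.5,-1],[0,0,0,0,0,0,-0.1],[0,0,0,0,0,0,-0.1],[0,0,0,0,0,0,-0.1],[0,0,0,0,0,0,-0.1],[0,0,0,2,0,18,-0.1],[0,0,0,3,0.5,25,-0.1],[0,0,0,0,0,30,0],[0,0,0,0,30,30,0],[0,0,0,0,0,0,0]]'; python3 chk.py wrist w20.png;python3 cells.py w20b.png
```

```text
t: 51.7
eef_pos: [497.4, -39.6, 99.3]
tcp_rot: [3.002, -0.0, -1.442]
ft_force: [0.5, 0.1, -1.0]
opening: 0.5
dock p [-12.8  32.3  99.3] tz [-0.139 -0.001 -0.99 ] q [-0.19  0.49  1.87 -0.05  0.92  1.29] F [ 0.5  0.1 -1. ] op 0.5
wrist 0.94 3577 ext [[-50.4, -14.3, 28.5], [43.4, 15.9, 46.8]] tilt deg -0.02 top z 45.2 (array([-3.5, -0.5]), array([97.6, 33.9]), 0.7)
wrist 0.89 3734 ext [[-51.2, 42.6, 28.2], [44.0, 73.4, 46.8]] tilt deg -0.23 top z 45.5 (array([-3., 59.]), array([ 34.2, 100.3]), 89.5)
[496.25639118 -40.97408034  96.47954595]
wrist 0.66 3771 [510.2 -70.4] [99.4 32.8] 7.9 [-47.4, 48.8] [45.1 46.4]
wrist 0.66 3675 [502.8 -13.2] [98.  31.4] 6.7 [-47.1, 48.0] [45.3 46.5]
top 0.95 397 [557.7 388.1] [99.8 33.3] 1.7 [-49.3, 49.3] [40.9 45.7]Traceback (most recent call last):
  File "chk.py", line 9, in <module>
    print(n,round(r['score'],2),m.sum(),'ext',np.percentile(D,[1,99],axis=0).round(1).tolist(),'tilt deg',np.degrees(np.arctan(np.polyfit(b[:,0],b[:,2],1)[0])).round(2),'top z',np.median(b[:,2]).round(1),rect(D))
                                                                                                                               ~~~~~~~~~~^^^^^^^^^^^^^^^^^
    raise TypeError("expected non-empty vector for x")
TypeError: expected non-empty vector for x
```

```bash
python3 -m inch '[[0,0,-1.5,4,30,10,0],[0,0,-1.5,4,40,10,0],[0,0,-1.5,4,40,0,0],[0,0,-1.2,4,40,0,0],[0,-1.5,0,4,40,0,0],[0,-1.5,0,4,40,0,0],[0,0,0,4,40,0,0],[0,0,0,4,40,0,0],[0,0,0,4,40,0,0],[0,0,0,4,17,0,0]]'; python3 -m inch '[[0,0,0,0,0,0,0],[0,0,0,0,0,0,0]]'; python3 cells.py w21.png
python3 - <<'E'
from pose import *
info(); print(turn(1.3,-5))
img=cv2.imread('pics/w21.png'); w=cam('wrist'); P=cloud(w)
r=max(regions_of('cell_1','wrist'),key=lambda r:P[r['pixels']][:,1].mean() if r['pixels'].any() else -9)
q=P[r['pixels']]; x=q[:,0]; 
for a in range(500,615,8):
    m=(x>=a)&(x<a+8); 
    if m.sum()>5: print(a,m.sum(),'y',np.percentile(q[m,1],[2,98]).round(),'z',np.percentile(q[m,2],95).round(1),'bright',w['color'][r['pixels']][m].mean().round())
E
```

```text
t: 53.0
eef_pos: [536.0, 328.3, 115.0]
tcp_rot: [3.048, -0.001, -1.541]
ft_force: [-0.6, -1.0, -0.6]
opening: 0.497
t: 53.2
eef_pos: [536.0, 325.0, 115.1]
tcp_rot: [3.048, -0.002, -1.542]
ft_force: [-0.6, -0.6, 0.2]
opening: 0.5
[536.00339879 325.04792494 115.14266803]
wrist 0.93 3599 [559.3 387.9] [99.8 32.5] 2.2 [-48.3, 49.3] [42.7 44.2]
wrist 0.92 1567 [500.1   2.1] [85.6 12.4] 14.6 [-40.8, 40.7] [34.8 42.7]
top 0.84 371 [508.6 -69.5] [97.5 30.9] 8.0 [-48.5, 47.4] [44.8 49. ]
top 0.73 374 [502.  -13.3] [98.1 32. ] 8.0 [-48.4, 48.4] [44.8 49.2]
top 0.73 589 [505.4 -94.1] [132.  228.7] -82.7 [-95.4, 48.8] [37.5 48.5]
dock p [ 71.7 388.9 116.2] tz [-0.092  0.008 -0.996] q [0.42 0.6  1.57 0.04 1.06 1.95] F [ 0.9  0.9 -0.2] op 0.5
[ 0.07 -0.29 -0.26]
508 181 y [371. 401.] z 43.2 bright 234.0
516 243 y [371. 400.] z 43.4 bright 232.0
524 250 y [372. 400.] z 43.5 bright 233.0
532 257 y [372. 399.] z 43.6 bright 234.0
540 265 y [372. 400.] z 43.5 bright 233.0
548 271 y [372. 401.] z 43.6 bright 233.0
556 303 y [373. 404.] z 43.6 bright 231.0
564 286 y [373. 403.] z 43.6 bright 232.0
572 310 y [373. 403.] z 43.7 bright 207.0
580 375 y [373. 404.] z 44.7 bright 182.0
588 330 y [374. 403.] z 44.2 bright 235.0
596 327 y [374. 403.] z 44.3 bright 172.0
604 180 y [376. 402.] z 43.3 bright 207.0
```

```bash
python3 -m inch '[[0,0,0.3,4,20,-5,0],[0,0,0,4,20,-10,0],[0,0,0,3.8,22.5,-15,0],[0,0,0,0,0,-25,0],[0,0,0,0,0,-25,0],[0,0,0,0,0,-20,0],[0,0,0,0,0,-15,0],[0,0,0,0,0,-7,0],[0,0,0,0,0,-3,0],[0,0,0,0,0,0,0]]';python3 -m inch '[[0,0,0,0,0,0,-1],[0,0,0,0,0,0,-1],[0,0,0,0,0,0,-1],[0,0,0,0,0,0,-1],[0,0,0,0,0,0,-1],[0,0,0,0,0,0,-1]]'; python3 -c "
from pose import *
info()"
```

```text
t: 54.5
eef_pos: [548.4, 388.3, -8.4]
tcp_rot: [3.05, -0.001, -1.537]
ft_force: [0.1, -0.6, 0.8]
opening: 0.499
t: 55.1
eef_pos: [548.4, 388.5, -8.1]
tcp_rot: [3.05, -0.0, -1.537]
ft_force: [0.2, -0.3, 5.5]
opening: 0.329
dock p [ 91.5 450.6  -8.1] tz [-0.091  0.008 -0.996] q [0.5  0.81 1.52 0.05 0.89 2.  ] F [ 0.2 -0.3  5.5] op 0.329
```

```bash
python3 -m inch '[[0,0,0,0,0,10,-1],[0,0,0,0,0,25,-1],[0,0,0,0,0,35,-1],[0,0,0,0,0,30,-1],[0,0,2,-1,-20,0,-1],[0,0,3,-1,-38,0,-1],[0,0,0,-1,-42,0,-1],[0,0,0,-1,-42,0,-1],[0,0,0,-1,-42,0,-1],[0,0,0,-1,-42,0,-1]]'; python3 -m inch '[[0,0,0,-1,-42,0,-1],[0.6,-5,0,-1,-42,0,-1],[0.6,-5,0,-1,-42,0,-1],[0.6,-5,0,-1,-42,0,-1],[0.6,-5,0,-1,-42,0,-1],[0,0,0,-1,-42,0,-1],[0,0,0,-1,-36,0,-1],[0,0,0,0,0,0,-1],[0,0,0,0,0,0,-1]]'; sed -i 's/turn(7.2,12)/turn(7.2,14.8)/; s/10.8\*ex/11.9*ex/' hov.py; python3 hov.py -57.5 w22.png
```

```text
t: 56.1
eef_pos: [541.8, 160.7, 91.7]
tcp_rot: [3.05, -0.001, -1.449]
ft_force: [0.7, -0.4, -1.7]
opening: 0.335
t: 57.0
eef_pos: [535.0, -123.8, 91.3]
tcp_rot: [-2.887, 0.0, -1.451]
ft_force: [0.5, -0.2, -0.6]
opening: 0.331
dock p [ 14.  -55.9  91.3] tz [ 0.252 -0.002 -0.968] q [-0.42  0.44  2.02  0.29  0.47  0.79] F [ 0.5 -0.2 -0.6] op 0.331
turn [ 0.02 -0.19  0.36]
to go [-1.9 -1.8 -0.3]
wrist 0.79 7526 [[-37.4, -71.3, 121.0], [24.3, -56.3, 146.5], [57.4, -41.3, 158.3]]
top 0.65 68 [[37.2, -145.3, 86.6], [43.0, -125.9, 106.6], [50.4, -107.3, 111.8]]
side 0.73 291 [[-39.0, -74.2, 102.5], [-17.3, -68.5, 127.3], [49.8, -46.4, 148.8]]
```

Descend to bay 3, in two stages because of the black shape seen there.

```bash
python3 -m inch '[[0,0,0.3,-1.9,-1.8,-20,-1],[0,0,0,0,0,-20,-1],[0,0,0,0,0,-15,-1],[0,0,0,0,0,-10,-1],[0,0,0,0,0,-5,-1],[0,0,0,0,0,0,-1]]'; python3 -c "
from pose import *
info()"; python3 -m inch '[[0,0,0,0,0,-4,-1],[0,0,0,0,0,-4,-1],[0,0,0,0,0,-3,-1],[0,0,0,0,0,0,-1]]'; python3 -c "
from pose import *
info()"
```

```text
t: 57.9
eef_pos: [533.3, -124.6, 20.7]
tcp_rot: [-2.887, 0.0, -1.444]
ft_force: [0.8, -0.5, -1.2]
opening: 0.326
dock p [ 12.2 -56.5  20.7] tz [ 0.252  0.001 -0.968] q [-0.42  0.57  2.08  0.45  0.31  0.6 ] F [ 0.8 -0.5 -1.2] op 0.326
t: 58.3
eef_pos: [533.3, -125.1, 9.9]
tcp_rot: [-2.887, -0.0, -1.444]
ft_force: [-0.3, -0.5, -1.3]
opening: 0.331
dock p [ 12.2 -56.9   9.9] tz [ 0.252  0.    -0.968] q [-0.42  0.59  2.08  0.49  0.28  0.56] F [-0.3 -0.5 -1.3] op 0.331
```

```bash
python3 -m inch '[[0,0,0,-4,-0.5,0,-1],[0,0,0,-4,-0.6,0,-1],[0,0,0,-4,-0.6,0,-1],[0,0,0,-4,-0.6,0,-1],[0,0,0,-3.2,-0.5,0,-1],[0,0,0,0,0,0,-1]]'; python3 -c "
from pose import *
info(); print(turn(7.2,14.8))"
```

```text
t: 58.9
eef_pos: [514.9, -128.0, 10.7]
tcp_rot: [-2.885, -0.001, -1.445]
ft_force: [9.6, 5.7, -3.5]
opening: 0.328
dock p [ -6.5 -57.6  10.7] tz [ 0.254 -0.001 -0.967] q [-0.45  0.57  2.12  0.56  0.26  0.47] F [ 9.6  5.7 -3.5] op 0.328
[ 0.06 -0.08 -0.  ]
```

```bash
python3 -m inch '[[0,0,0,-1,0.3,0,-1],[-0.31,2.48,0,-1.6,-0.2,-2.1,-1],[-0.31,2.48,0,-1.6,-0.2,-2.1,-1],[-0.31,2.48,0,-1.6,-0.2,-2,-1],[-0.31,2.48,0,-1.6,-0.2,-2,-1],[0,0,0,0,0,0,-1]]'; python3 -c "
from pose import *
info(); print(turn(7.2,4.8))"
```

```text
t: 59.5
eef_pos: [509.5, -129.3, 2.5]
tcp_rot: [-3.057, -0.003, -1.444]
ft_force: [10.6, -0.4, -3.5]
opening: 0.329
dock p [-12.  -58.1   2.5] tz [ 0.084 -0.003 -0.996] q [-0.4   0.61  2.02  0.09  0.44  0.96] F [10.6 -0.4 -3.5] op 0.329
[ 0.16  0.05 -0.05]
```

```bash
python3 -m inch '[[0,0,0,-0.8,0.3,0,-1],[-0.31,2.5,0,-1.6,-0.2,-2,-1],[-0.31,2.5,0,-1.6,-0.2,-1.9,-1],[-0.31,2.5,0,-1.6,-0.2,-1.8,-1],[-0.31,2.5,0,-1.6,-0.2,-1.7,-1],[0,0,0,0,0,0,-1]]'; python3 -c "
from pose import *
info(); print(turn(7.2,-5.2))"
```

```text
t: 60.1
eef_pos: [502.4, -129.5, -5.3]
tcp_rot: [3.051, -0.002, -1.444]
ft_force: [8.5, -2.0, -3.1]
opening: 0.331
dock p [-19.1 -57.5  -5.3] tz [-0.091 -0.002 -0.996] q [-0.35  0.65  1.92 -0.07  0.64  1.15] F [ 8.5 -2.  -3.1] op 0.331
[ 0.09 -0.   -0.06]
```

```bash
python3 -m inch '[[0,0,0,0,0,-0.3,-1],[0,0,0,0,0,0,-0.1],[0,0,0,0,0,0,-0.1],[0,0,0,0,0,0,-0.1],[0,0,0,0,0,0,-0.1],[0,0,0,1,0,18,-0.1],[0,0,0,1,0,25,-0.1],[0,0,0,0,0,30,0],[0,0,0,0,30,35,0],[0,0,0,0,20,20,0]]'; python3 -m inch '[[0,0,0,0,0,0,0],[0,0,0,0,0,0,0],[0,0,0,0,0,0,0]]'; sed -i 's/if m.sum()<30: continue/if m.sum()<30 or m.sum()>9000: continue/; s/    print(n,round/    if len(b)>9: print(n,round/' chk.py; python3 chk.py wrist w23.png; python3 chk.py top t23.png
python3 - <<'E'
from pose import *
for n in ('side','top'):
    s=cam(n); S=cloud(s); S[s['depth']<=0]=np.nan
    q=sel(S,(380,-500,65),(600,-230,90)); print('plate',len(q),np.median(q,0).round(1),*rect(q))
    q=sel(S,(540,-240,92),(620,-150,115)); print('screw',len(q),*(rect(q) if len(q)>4 else ''))
    save(s,n+'24.png')
    for k in ('vial_1','timer'): 
        for r in regions_of(k,n)[:3]: print(k,round(r['score'],2),np.round(np.array(r['box'])*[640,400,640,400]))
a=cv2.imread('pics/w23.png'); b=cv2.imread('pics/side24.png')[180:330,250:450]
cv2.imwrite('pics/f.png',np.hstack([cv2.resize(a[60:300,150:],(490,240)),cv2.resize(b,(310,240))]))
E
```

```text
t: 61.1
eef_pos: [501.7, -78.2, 124.5]
tcp_rot: [3.048, 0.0, -1.445]
ft_force: [0.6, 0.5, 0.1]
opening: 0.5
t: 61.4
eef_pos: [501.1, -79.4, 121.3]
tcp_rot: [3.045, 0.001, -1.445]
ft_force: [0.4, 0.5, 0.6]
opening: 0.501
dock p [-14.1  -7.6 121.3] tz [-0.097  0.001 -0.995] q [-0.27  0.45  1.86 -0.04  0.93  1.21] F [0.4 0.5 0.6] op 0.501
wrist 0.87 3144 ext [[-50.9, -15.0, 33.5], [44.1, 15.0, 46.8]] tilt deg 0.15 top z 45.2 (array([-3.4,  0. ]), array([31.3, 98.9]), 89.3)
wrist 0.79 3390 ext [[-52.1, 42.3, 27.1], [44.2, 73.0, 46.8]] tilt deg -0.03 top z 45.2 (array([-3.9, 59.4]), array([102.,  36.]), 0.6)
wrist 0.56 3225 ext [[-50.0, -72.4, 28.5], [44.1, -42.1, 46.9]] tilt deg -0.15 top z 45.2 (array([ -3.1, -57.2]), array([98.4, 32. ]), 0.4)
dock p [-14.   -7.7 121.2] tz [-0.097  0.001 -0.995] q [-0.27  0.45  1.86 -0.04  0.93  1.21] F [ 0.4  0.7 -0.4] op 0.498
plate 3652 [ 479.3 -385.    78.3] [ 501.4 -367.5] [188.8 165.6] 63.0
screw 116 [ 575.1 -195.2] [13.5 38.7] 15.5
vial_1 0.54 [264. 207. 367. 261.]
vial_1 0.46 [388. 237. 395. 242.]
timer 0.64 [222. 197. 252. 212.]
plate 3210 [ 485.8 -355.2   78. ] [ 513.8 -333.9] [253.6 161.4] 63.1
screw 50 [ 576.5 -195.6] [11.7 26.9] 16.1
vial_1 0.62 [406. 167. 412. 176.]
timer 0.75 [210. 240. 241. 265.]
timer 0.24 [363. 189. 393. 246.]
```

View pics/f.png

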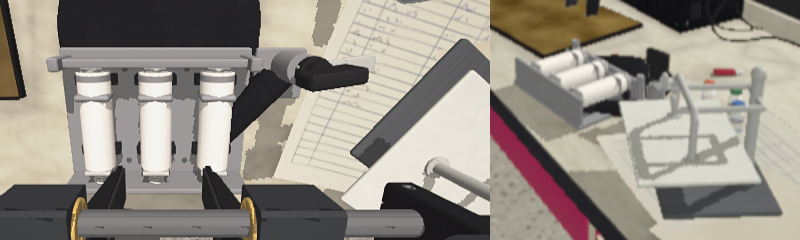

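```bash
python3 -m inch '[[0,0,0,0,0,20,0],[0,0,0,0,0,0,0],[0,0,0,0,0,0,0],[0,0,0,0,0,0,0]]'; python3 -c "
from cell import ticket; print(ticket.job_done())"
```

```text
t: 62.3
eef_pos: [501.3, -78.8, 141.7]
tcp_rot: [3.046, 0.001, -1.444]
ft_force: [-0.3, -0.3, -0.7]
opening: 0.5
the job is handed in; nothing more can be done
None
```

The job is handed in at about 62 s of robot time. The thumb screw is undone, the cover hangs by its handle on both prongs, and all three cells sit in the bays. The hand-in gave no verdict.

**Last checks, all within tolerance:**
- **Cells:** in the wrist camera each lies within about 0.2° of level and within 1° of the dock's axis. Their centres are at dock x = -3.1 to -3.9 mm; a fully seated cell should read -4.
- **Cover:** at rest, with the plate's top at 78 mm, which puts the bar at about 138 mm (nominal 139). It read the same before and after the cells were placed.
- **Screw:** its bar stands where I left it, about 2.9 to 3.0 rad turned.
- **Bystanders:** I did not handle the timer or the vials. The detector found the timer in its starting place; it found only one vial clearly in each final picture, so I did not confirm the second one.

**What failed or disagreed:**
- **Reported tool point:** it lies about 26 mm beyond the real fingertips, so the first grip on the screw closed on nothing. I measured the offset with the cameras and allowed for it from then on.
- **Dock cameras:** the side and top cameras differed by a few millimetres in y.
- **Black object over bay 3:** the cameras and the depth readings showed one about 20 mm high, but the fingers closed through it and the cell passed through it with no force.
- **First cell:** I set it back on the board and picked it up again, because a wrist joint reached its limit while tilting it.
- **Third cell:** it was knocked a few centimetres aside on the board, so I found it again before picking it up.
- **Picture budget:** I viewed 15 pictures, one over the budget.

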